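Cover the clean insert pans with their lids

ROBOT

A 7-joint arm with a two-finger parallel gripper is mounted at the origin on the work surface. World frame = base frame: x ahead of the robot, y to its left, z up, the work surface at z = 0. Lengths are in m, angles in rad, forces in N, time in s.
With the tool pointing down it reaches from about 0.425 to 0.925 m from the base axis. Payload 6.8 kg.
Tool frame: the origin (TCP) lies at the very end of the fingers, on their centre line; the grasp point (between the pads) lies 19 mm behind it; x points along the fingers, y is the direction in which the jaws open and shut, and the axes are right-handed (so a half turn about x gives the same grasp; the last joint's range is limited). The gripper opens to 85 mm and grips with 20 to 120 N. Pads are 22 mm wide; open, the fingers measure 114 mm over their backs; the gripper's body (76 mm by 85 mm) begins 54 mm behind the grasp point. The pads swing forward as they close: fully open they stand 13 mm farther back than shut.
Start: joints at [-1.216, 0.477, 0.022, 1.555, -0.011, 1.109, -0.083], TCP at [0.301, 0.604, 0.231] pointing down, gripper open.
Joint ranges: [-2.96, 2.96], [-0.34, 2.1], [-1.41, 1.46], [0.24, 2.44], [-1.37, 4.51], [0.17, 1.92], [-2.96, 2.96]. Speed limits (rad/s): [2.39, 2.39, 3.14, 3.14, 3.14, 3.14, 3.14].

INTERFACE

Orientations are given as a rotation vector (axis times angle).
In Python, from bench import get_obs, grab_frame, camera_info, hand_in gives the robot as it stands.
- The arm moves only by the tool apply_moves, never from a script. Its argument "series" is text: rows parted by semicolons, each of 7 numbers parted by spaces: the turn, a rotation vector about the tool's x, y, z in rad, then the shift along the tool's x, y, z in m, then the opening, from 0 (shut) to 1 (fully open). In form: wx wy wz tx ty tz hand; .... A call has 1 to 12 rows; each row is the pose to reach, as a shift and turn from the pose commanded when the call began, along the tool's axes at that moment; what a row does not reach only later rows make up. A row lasts 1/8 s, in which the tool goes at most 62.5 mm and 10.7 degrees, less where a joint would pass 70% of its speed; a pose out of reach is approached as far as the arm can. A call with a gripper value outside its range is refused whole. The fingers move at their own pace and stop on an object; "force" is the grip in N (left out, the last holds). Time passes only in rows, so rows that repeat a pose let the fingers close. It gives the time, the measured TCP pose, the force and the opening at its end, in the units of the state.
- get_obs(): the state, without advancing time (a new reading comes with each control period).
- grab_frame(name): name is "side" or "top" or "wrist"; returns the picture (420x560x3 uint8, blue, green, red); there is no depth.
- camera_info(name): a dict with "fov_y" (degrees; the focal length in pixels is half the picture's height over the tangent of half this angle, whatever the lens; pixels are square), "cx", "cy" (the principal point, pixels), "rvec" (rotation vector, rad) and "tvec" (3), from world to camera coordinates, as OpenCV has them. Camera axes: x right, y down, z forward; pixel columns grow to the right and rows downward; lengths in m; the calibration is good to about 2 mm. A picture is of the moment at which its call begins: read the wrist's pose just before it. camera_info takes no time and is no camera call; for the wrist camera it gives the pose at the moment of the call.
- hand_in(): hands the job in, once; it reports no verdict.
The state is a dict: "clock": time; "joints": joint angles; "qvel": joint speeds; "tau": joint torques, N m; "tcp_pos": TCP position; "orientation": TCP orientation; "contact_force": force on the tool from outside, world axes, zero at the start; "moment": the same for the moment, N m; "grip_width": finger opening in m.
Only numpy, scipy, OpenCV 4.12 (cv2) and the standard library are available. Lean on these libraries where they do the work, as an engineer would, in place of code of your own. Each camera call takes 0.05 s, during which the arm holds its last target.

TASK

The fryer technician is about to start work, so cover the four clean steel pans: take each lid by its handle and set it squarely on the pan of its own shape and size, fully home with its plug in the pan's mouth, without dropping it. Leave the pans, the squeeze bottle and the shaker standing where they are, and let go of everything at the end.

Things in the scene. Friction and masses are not known exactly. Their poses are not given: they have to be found in the camera images.
- lid_round_large: Large round flat steel lid, plate 114 mm diameter. Loose, 160 g. Origin: centre of its underside, z up. Plug below (fits the pan's mouth with 8 mm play all round): 80 mm in diameter, z 0 to 6 mm; plate z 6 to 10. Black round knob on the centre, 24 mm diameter, z 18 to 48, on a 16 mm stem. Lies on its plug at the start; fully home, the plate rests on the pan's rim, origin 69 mm above the pan's.
- lid_round_small: Small round flat steel lid, plate 82 mm diameter. Loose, 90 g. Origin: centre of its underside, z up. Plug below (fits the pan's mouth with 8 mm play all round): 48 mm in diameter, z 0 to 6 mm; plate z 6 to 10. Black round knob on the centre, 24 mm diameter, z 18 to 48, on a 16 mm stem. Lies on its plug at the start; fully home, the plate rests on the pan's rim, origin 54 mm above the pan's.
- lid_square: Square flat steel lid, plate 106 x 106 mm, sides along its x and y. Loose, 170 g. Origin: centre of its underside, z up. Plug below (fits the pan's mouth with 8 mm play all round): 72 x 72 mm, z 0 to 6 mm; plate z 6 to 10. Black bar handle on the centre, 50 mm along x, 16 mm wide along y, z 10 to 48. Lies on its plug at the start; fully home, the plate rests on the pan's rim, origin 59 mm above the pan's. It fits its pan in any quarter turn.
- lid_oblong: Oblong flat steel lid, plate 126 mm along x by 80 mm along y. Loose, 150 g. Origin: centre of its underside, z up. Plug below (fits the pan's mouth with 8 mm play all round): 92 mm along x by 46 mm along y, z 0 to 6 mm; plate z 6 to 10. Black bar handle on the centre, 50 mm along x, 16 mm wide along y, z 10 to 48. Lies on its plug at the start; fully home, the plate rests on the pan's rim, origin 49 mm above the pan's. It fits its pan either way round.
- pan_round_large: Large round pan (small bain-marie pot), 104 mm outside diameter, 96 mm inside, 75 mm high. Stainless steel, empty, open at the top, 4 mm walls; loose, about 450 g, stands on the table. Origin: centre of its underside, z up; rim at z = 75 mm. 
- pan_round_small: Small round pan, 72 mm outside diameter, 64 mm inside, 60 mm high. Stainless steel, empty, open at the top, 4 mm walls; loose, about 350 g, stands on the table. Origin: centre of its underside, z up; rim at z = 60 mm. 
- pan_square: Square pan, 96 x 96 mm outside, 88 x 88 mm inside, 65 mm high. Stainless steel, empty, open at the top, 4 mm walls; loose, about 450 g, stands on the table. Origin: centre of its underside, z up; rim at z = 65 mm. Its sides lie along its x and y.
- pan_oblong: Oblong pan, 116 x 70 mm outside, 108 x 62 mm inside, 55 mm high. Stainless steel, empty, open at the top, 4 mm walls; loose, about 400 g, stands on the table. Origin: centre of its underside, z up; rim at z = 55 mm. Its long side lies along its x.
- squeeze_bottle: Bystander, not to be moved: yellow plastic sauce squeeze bottle with a white cap and nozzle, 52 mm diameter, 149 mm high, loose and upright. Origin: centre of its underside.
- shaker: Bystander, not to be moved: metal seasoning shaker with a dark domed top, 58 mm diameter, 92 mm high, loose and upright. Origin: centre of its underside.
Not all that is in view belongs to the job. Leave any brown look-alike of the lid_round_large alone.

How it is judged:
By the outcome, as a careful person would: the job done as asked, in the order asked, and still so for the second after the job is handed in, with the robot touching nothing.
It also fails if it takes over 115 s, if anything falls off the work surface, if the arm or the gripper's body presses on something with over 40 N, if the wrist force passes 120 N, or if a joint passes its speed limit or range.

## Working session

There is one attempt and no reset: what is moved stays moved. The work goes in short steps, Python scripts to look and compute and a tool call to move; the robot and the scene stay as the last step left them, time stands still between calls to the robot, and variables do not carry over. Pictures are saved under pics/ and viewed, and the job is handed in when it is done.

Besides the shell and the picture viewer there is one more tool, called after "Call:" by a JSON object that holds its "fn" and its "kwargs", one argument or row to a line. apply_moves: Moves the arm, as the interface text tells. Its arguments: {"type":"object","properties":{"series":{"type":"string"},"force":{"type":"number"}},"required":["series"]}

```bash
mkdir -p pics; ls; cat > h.py <<'E'
import numpy as np, cv2
from bench import *
def save(name,fn):
    im=grab_frame(name); cv2.imwrite('pics/'+fn+'.png',im); np.save('pics/'+fn+'.npy',im); return im
E
python3 - <<'E'
from h import *
o=get_obs(); print({k:np.round(v,4) for k,v in o.items()})
for n in ['side','top','wrist']:
    i=camera_info(n); print(n,i)
save('top','t0');save('side','s0')
E
```

```text
pics
{'clock': np.float64(0.0), 'joints': array([-1.2161,  0.4778,  0.0224,  1.5565, -0.0115,  1.1093, -0.0831]), 'qvel': array([-0.0004, -0.0001,  0.    ,  0.0005, -0.0008,  0.0012,  0.0004]), 'tau': array([-4.00000e-04, -5.96449e+01,  1.60790e+00, -2.81181e+01,
        1.25000e-02,  9.50000e-03, -0.00000e+00]), 'tcp_pos': array([0.3011, 0.6034, 0.2303]), 'orientation': array([ 0.3614,  1.5404, -0.3644]), 'contact_force': array([0.7994, 0.223 , 0.4875]), 'moment': array([-0.0025,  0.0473,  0.0612]), 'grip_width': np.float64(0.0854)}
side {'fov_y': 53.72681525207199, 'cx': 279.0589432861303, 'cy': 215.36958775206782, 'rvec': array([ 2.3032192 , -0.93930551,  0.35960841]), 'tvec': array([-0.31167424,  0.24720471,  0.98006371])}
top {'fov_y': 48.43176768842954, 'cx': 295.7954698315609, 'cy': 211.42430303905041, 'rvec': array([ 2.1562037 , -2.10430066,  0.20841408]), 'tvec': array([8.79130868e-04, 4.42504640e-01, 9.77057718e-01])}
wrist {'fov_y': 68.68152915216298, 'cx': 276.9487355192865, 'cy': 207.8930541532026, 'rvec': array([-2.42090369, -1.49812268, -0.24870197]), 'tvec': array([-0.67411824, -0.0421549 ,  0.37969642])}
```

View pics/t0.png

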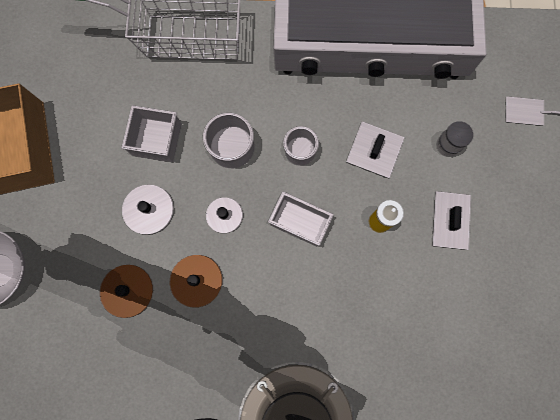

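View pics/s0.png

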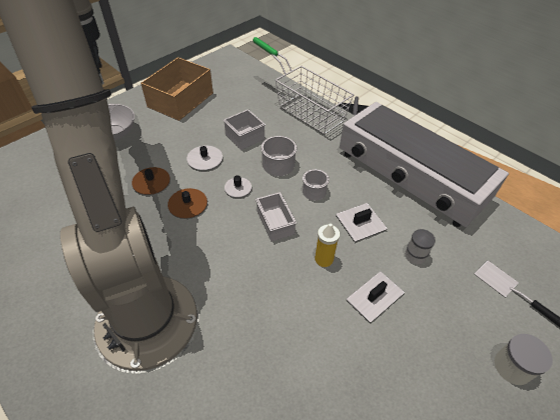

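```bash
cat >> h.py <<'E'
def K(i):
    f=210/np.tan(np.radians(i['fov_y'])/2); return np.array([[f,0,i['cx']],[0,f,i['cy']],[0,0,1.]])
def proj(i,P): return cv2.projectPoints(np.asarray(P,float).reshape(-1,3),i['rvec'],i['tvec'],K(i),None)[0].reshape(-1,2)
def ray(i,uv,z):
    R=cv2.Rodrigues(i['rvec'])[0]; c=-R.T@i['tvec']
    uv=np.asarray(uv,float).reshape(-1,2)
    d=(R.T@np.linalg.inv(K(i))@np.c_[uv,np.ones(len(uv))].T).T
    return c+d*((z-c[2])/d[:,2])[:,None]
E
python3 - <<'E'
from h import *
im=cv2.imread('pics/t0.png')
cv2.imwrite('pics/t0a.png',cv2.resize(im[95:245,110:270],None,fx=4.9,fy=4,interpolation=cv2.INTER_CUBIC)) if 0 else cv2.imwrite('pics/t0a.png',cv2.resize(im[95:245,110:270],None,fx=4,fy=4,interpolation=cv2.INTER_CUBIC))
cv2.imwrite('pics/t0b.png',cv2.resize(im[110:260,265:415],None,fx=4,fy=4,interpolation=cv2.INTER_CUBIC))
cv2.imwrite('pics/t0c.png',cv2.resize(im[110:260,340:480],None,fx=4,fy=4,interpolation=cv2.INTER_CUBIC))
i=camera_info('top'); R=cv2.Rodrigues(i['rvec'])[0]; print(-R.T@i['tvec'], R[2])
print(proj(i,[[0,0,0],[.3,.6,.23],[.5,0,0]]))
E
```

```text
[0.25645687 0.02107754 1.04126775] [ 0.18265374 -0.00925453 -0.98313375]
[[296.21559664 422.8923184 ]
 [-47.7974634  264.26800752]
 [301.22729473 190.03201492]]
```

View pics/t0a.png

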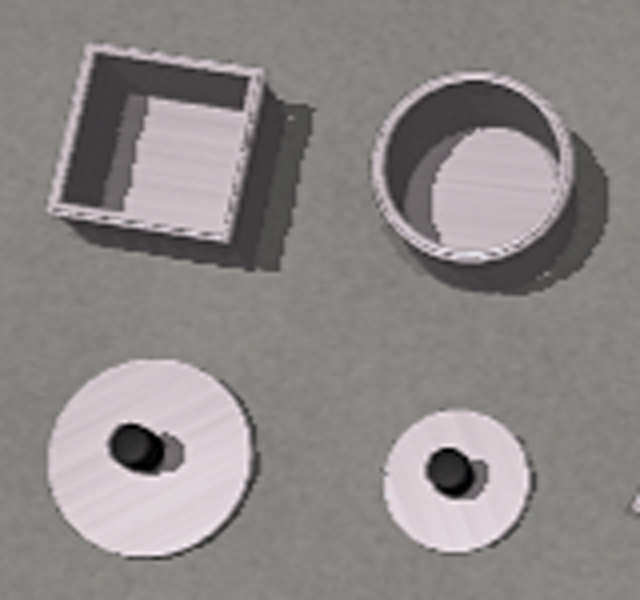

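View pics/t0b.png

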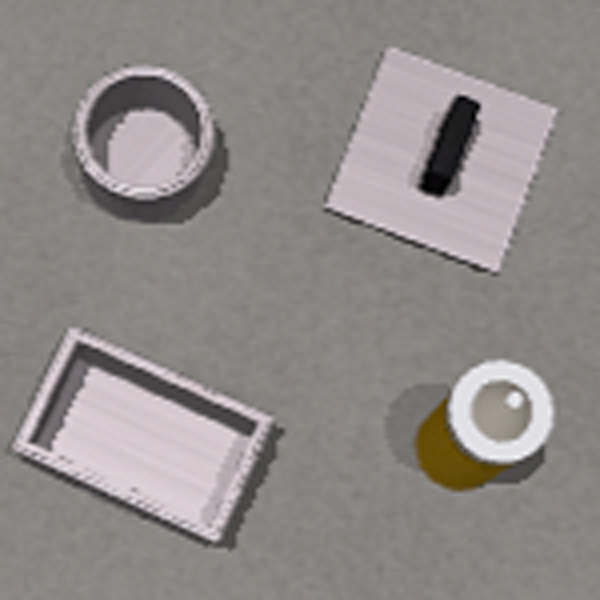

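View pics/t0c.png

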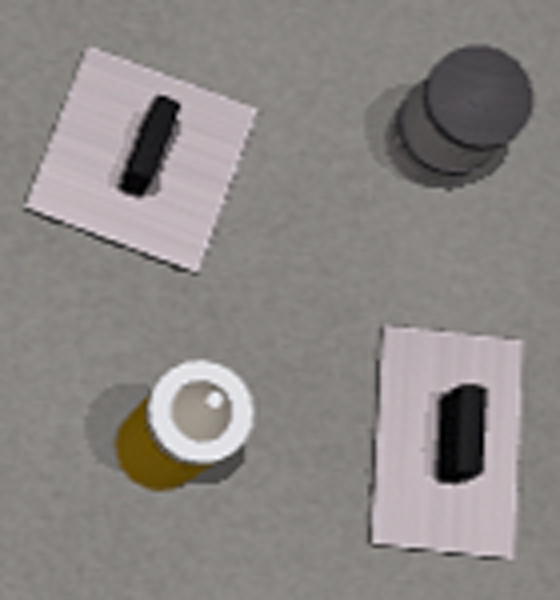

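```bash
python3 - <<'E'
from h import *
i=camera_info('top')
def px(l,o): return (np.array(l,float)+.5)/4-.5+np.array(o)
A=(110,95);B=(265,110);C=(340,110)
def quad(n,l,o,z):
    p=ray(i,px(l,o),z)[:,:2]; 
    s=[np.linalg.norm(p[(k+1)%4]-p[k])*1e3 for k in range(4)]
    a=[np.degrees(np.arctan2(*(p[(k+1)%4]-p[k])[::-1]))for k in range(4)]
    print(n,p.mean(0).round(4),np.round(s,1),np.round(a,1))
def circ(n,l,r,t,b,o,z):
    y=(t+b)/2;x=(l+r)/2
    p=ray(i,px([[l,y],[r,y],[x,t],[x,b]],o),z)[:,:2]
    print(n,p.mean(0).round(4),(np.linalg.norm(p[0]-p[1])*1e3).round(1),(np.linalg.norm(p[2]-p[3])*1e3).round(1))
quad('pan_sq',[(90,44),(265,70),(232,242),(50,212)],A,.065)
quad('pan_ob',[(72,327),(274,418),(220,543),(12,450)],B,.055)
quad('lid_sq',[(390,45),(557,108),(497,272),(325,208)],B,.01)
quad('lid_ob',[(384,325),(522,340),(514,558),(372,545)],C,.01)
circ('pan_L',371,576,71,262,A,.075)
circ('pan_S',70,216,65,200,B,.06)
circ('lid_L',47,253,358,558,A,.01)
circ('lid_S',383,530,408,553,A,.01)
print('knobtop L',ray(i,px((130,446),A),.048)[0],'S',ray(i,px((445,468),A),.048)[0])
print('bar sq',ray(i,px((155,143),C),.048)[0],'ob',ray(i,px((467,432),C),.048)[0])
print('bottle cap',ray(i,px((202,412),C),.13)[0],'shaker',ray(i,px((479,97),C),.088)[0])
E
```

```text
pan_sq [0.6109 0.3362] [ 98.1  99.6 100.6  98.1] [-97.3 173.7  81.9  -7.7]
pan_ob [0.4254 0.001 ] [119.6  73.7 121.4  74.6] [-113.3  157.6   67.2  -23.8]
lid_sq [ 0.5994 -0.1686] [103.5 105.6 104.6 106.7] [-110.3  159.9   70.3  -20.7]
lid_ob [ 0.4378 -0.3396] [ 78.8 124.9  79.2 126.3] [-94.9 175.4  86.2  -4.9]
pan_L [0.598  0.1626] 110.7 108.4
pan_S [0.5926 0.0053] 80.2 77.6
lid_L [0.445  0.3442] 114.8 114.1
lid_S [0.4365 0.1724] 82.1 82.5
knobtop L [0.44411751 0.34360063 0.048     ] S [0.43640522 0.17341439 0.048     ]
bar sq [ 0.59531895 -0.16873465  0.048     ] ob [ 0.43625069 -0.33677252  0.048     ]
bottle cap [ 0.42814297 -0.17520729  0.13      ] shaker [ 0.6123996  -0.33615447  0.088     ]
```

```bash
cat >> h.py <<'E'
from scipy.spatial.transform import Rotation as Ro
import json
def Rdown(psi):
    c,s=np.cos(psi),np.sin(psi)
    return np.array([[0,c,s],[0,s,-c],[-1,0,0]])
def yaw(R): return np.degrees(np.arctan2(R[1,1],R[0,1]))
# cmd pose: [x,y,z,rotvec]
def rel(cmd,targets):
    """cmd=(pos,R); targets list of (pos,yawdeg)"""
    p0,R0=cmd
    for p,y in targets:
        R=Rdown(np.radians(y)); t=R0.T@(np.array(p)-p0); w=Ro.from_matrix(R0.T@R).as_rotvec()
        print(p,y,'->',np.round(np.r_[w,t],4))
def ap(cmd,row):
    p0,R0=cmd; return p0+R0@np.array(row[3:6]), R0@Ro.from_rotvec(row[:3]).as_matrix()
def load():
    d=json.load(open('cmd.json')); return np.array(d[:3]),Ro.from_rotvec(d[3:6]).as_matrix()
def store(c): json.dump(list(map(float,c[0]))+list(map(float,Ro.from_matrix(c[1]).as_rotvec())),open('cmd.json','w'))
def step(last,targets):
    """apply last written row to stored cmd, compare with measured, print rows for targets"""
    c=load()
    if last is not None: c=ap(c,last); store(c)
    o=get_obs(); R=Ro.from_rotvec(o['orientation']).as_matrix()
    print('t',o['clock'].round(2),'cmd',c[0].round(4),yaw(c[1]).round(2),'meas',o['tcp_pos'].round(4),yaw(R).round(2),'tilt',np.degrees(np.arccos(-R[2,0])).round(2),'w',o['grip_width'].round(4),'F',o['contact_force'].round(1),'q',o['joints'].round(2))
    rel(c,targets)
E
python3 - <<'E'
from h import *
o=get_obs(); R=Ro.from_rotvec(o['orientation']).as_matrix(); print(R.round(3),yaw(R))
i=camera_info('wrist');Rc=cv2.Rodrigues(i['rvec'])[0];c=-Rc.T@i['tvec'];print('cam',c,'fwd',Rc[2],'right',Rc[0])
print('cam in tool',R.T@(c-o['tcp_pos']))
store((np.array([0.301,0.604,0.231]),R))
step(None,[((.48,.2,.32),yaw(R)),((.48,.2,.32),-20),((.48,.2,.32),0),((.48,.2,.32),20)])
E
```

```text
[[-0.001  0.447  0.895]
 [-0.002  0.895 -0.447]
 [-1.    -0.002  0.   ]] 63.480011318826854
cam [0.22609742 0.64156244 0.37119983] fwd [ 0.29134365 -0.14761402 -0.94516082] right [ 0.44653251  0.89476494 -0.00210064]
cam in tool [-0.14079048  0.00030546 -0.08413289]Traceback (most recent call last):
  File "<stdin>", line 6, in <module>
  File "h.py", line 36, in step
    print('t',o['clock'].round(2),'cmd',c[0].round(4),yaw(c[1]).round(2),'meas',o['tcp_pos'].round(4),yaw(R).round(2),'tilt',np.degrees(np.arccos(-R[2,0])).round(2),'w',o['grip_width'].round(4),'F',o['contact_force'].round(1),'q',o['joints'].round(2))
              ^^^^^^^^^^^^^^^^
AttributeError: 'float' object has no attribute 'round'
```

```bash
sed -i "s/'t',o\['clock'\].round(2)/'t',round(float(o['clock']),2)/; s/o\['grip_width'\].round(4)/round(float(o['grip_width']),4)/" h.py
python3 - <<'E'
from h import *
step(None,[((.5,.18,.3),90)])
E
```

```text
t 0.1 cmd [0.301 0.604 0.231] 63.48 meas [0.3012 0.6035 0.2304] 63.48 tilt 0.09 w 0.0855 F [-0.   0.5  1. ] q [-1.22  0.48  0.02  1.56 -0.01  1.11 -0.08]
(0.5, 0.18, 0.3) 90 -> [-4.629e-01 -3.000e-04  1.600e-03 -6.850e-02 -2.906e-01  3.674e-01]
```

Call:
{"fn": "apply_moves", "kwargs": {
  "series": "0 0 0 -0.0685 0 0 1; -0.463 0 0 -0.0685 -0.2906 0.3674 1; -0.463 0 0 -0.0685 -0.2906 0.3674 1; -0.463 0 0 -0.0685 -0.2906 0.3674 1; -0.463 0 0 -0.0685 -0.2906 0.3674 1; -0.463 0 0 -0.0685 -0.2906 0.3674 1; -0.463 0 0 -0.0685 -0.2906 0.3674 1; -0.463 0 0 -0.0685 -0.2906 0.3674 1; -0.463 0 0 -0.0685 -0.2906 0.3674 1; -0.463 0 0 -0.0685 -0.2906 0.3674 1; -0.463 0 0 -0.0685 -0.2906 0.3674 1; -0.463 0 0 -0.0685 -0.2906 0.3674 1"
}}

```text
clock: 1.6
tcp_pos: [0.4997, 0.1815, 0.2996]
orientation: [-0.002, 1.571, 0.002]
contact_force: [-0.4, 0.1, -0.1]
grip_width: 0.0856
```

```bash
python3 - <<'E'
from h import *
step([-0.463,0,0,-.0685,-.2906,.3674],[((.5,-.15,.3),90)])
json.dump({k:(v.tolist() if hasattr(v,'tolist') else v) for k,v in camera_info('wrist').items()},open('w1.json','w'))
save('wrist','w1')
E
```

```text
t 1.6 cmd [0.5  0.18 0.3 ] 90.01 meas [0.4997 0.1815 0.2996] 90.17 tilt 0.03 w 0.0856 F [-0.4  0.1 -0.1] q [-0.6   0.18  0.15  1.82 -0.03  1.15  1.14]
(0.5, -0.15, 0.3) 90 -> [ 1.0e-04 -6.0e-04  1.5e-03  5.0e-04 -3.3e-01 -1.0e-04]
```

View pics/w1.png

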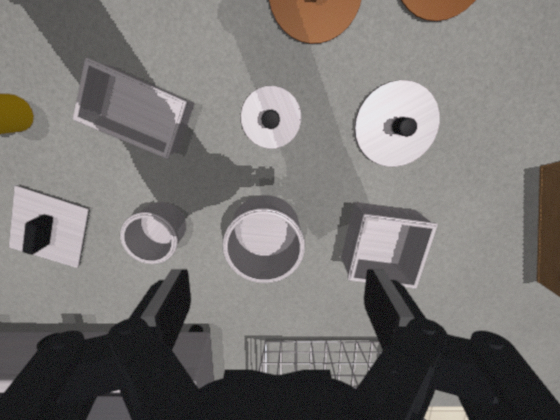

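The wrist view shows the steel lids at (270,117) and (397,123), pans at (264,245), (149,238), (392,250), and (132,107); brown look-alikes are at the top edge (315,5), (437,0). The plain steel lid (397,123) is the large one to use.

```bash
python3 - <<'E'
from h import *
im=cv2.imread('pics/w1.png')
for n,(x,y,w,h) in dict(a=(65,50,140,110),b=(230,70,220,110),c=(110,195,200,100),d=(335,190,120,110),e=(0,170,100,110)).items():
    cv2.imwrite(f'pics/w1{n}.png',cv2.resize(im[y:y+h,x:x+w],None,fx=(4 if n in 'ade' else 3.5),fy=(4 if n in 'ade' else 3.5),interpolation=cv2.INTER_CUBIC))
E
```

```text
(no output)
```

View pics/w1a.png

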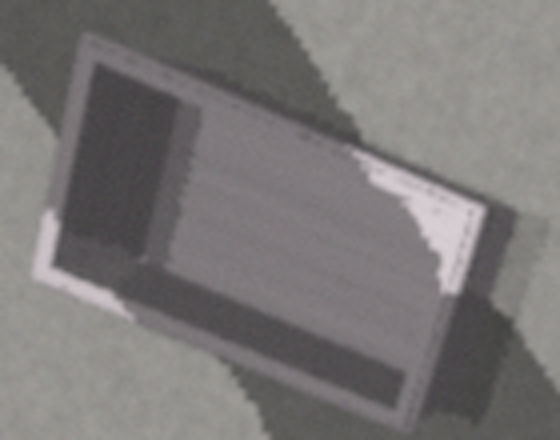

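View pics/w1b.png

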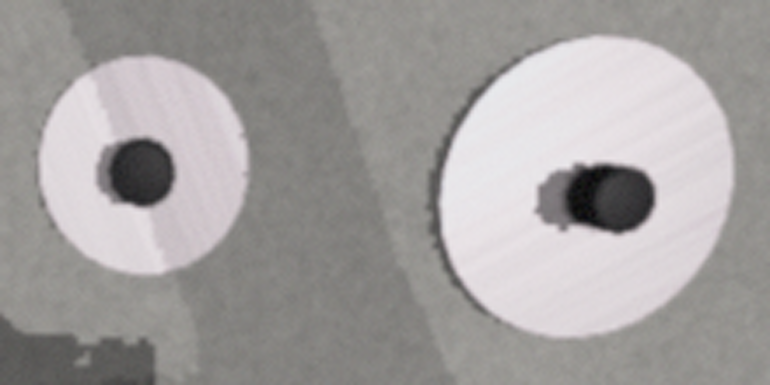

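View pics/w1c.png

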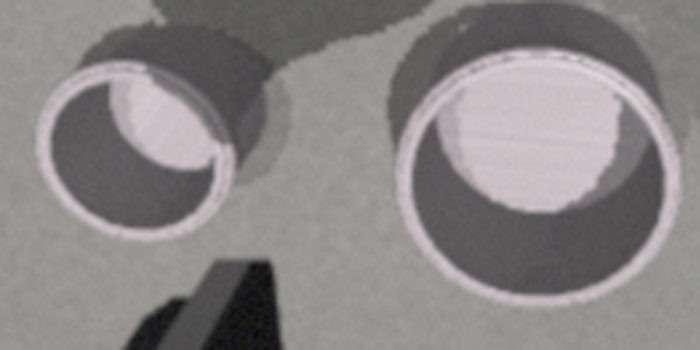

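View pics/w1d.png

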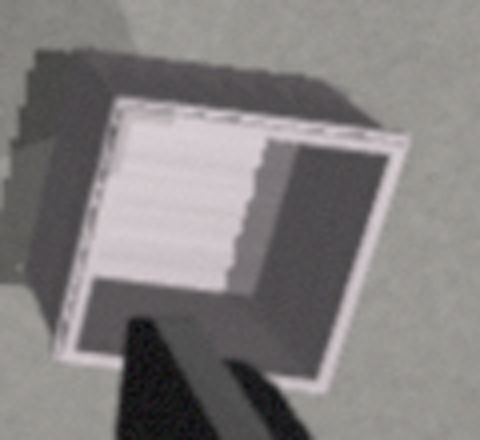

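View pics/w1e.png

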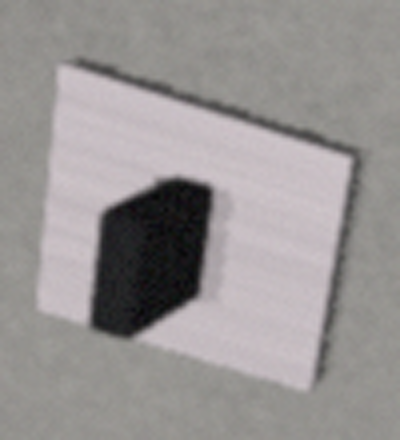

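```bash
python3 - <<'E'
from h import *
from scipy.optimize import least_squares
T=camera_info('top'); W=json.load(open('w1.json')); W={k:(np.array(v) if isinstance(v,list) else v) for k,v in W.items()}
px=lambda l,o,s: (np.array(l,float)+.5)/s-.5+np.array(o)
th=np.linspace(0,2*np.pi,721)
def circ(n,cam,l,r,t,b,o,s,z,R,g):
    l,t=px((l,t),o,s);r,b=px((r,b),o,s)
    def f(q):
        p=proj(cam,np.c_[q[0]+q[2]*np.cos(th),q[1]+q[2]*np.sin(th),0*th+z]); mn=p.min(0);mx=p.max(0)
        return [mn[0]-l,mx[0]-r,mn[1]-t,mx[1]-b]
    q=least_squares(f,[*g,R]).x; print(n,q[:2].round(4),'D',(2e3*q[2]).round(1),'should',2e3*R, np.round(f(q),1))
def quad(n,cam,l,o,s,z,a,b,g,y):
    uv=px(l,o,s)
    P=np.array([[1,1],[1,-1],[-1,-1],[-1,1]])*[a/2,b/2]
    best=None
    for k in range(4):
     for d in (1,-1):
      def f(q):
        c,si=np.cos(q[2]),np.sin(q[2]); X=P@np.array([[c,si],[-si,c]])*q[3]+q[:2]
        return (proj(cam,np.c_[X,np.full(4,z)])-np.roll(uv[::d],k,0)).ravel()
      r=least_squares(f,[*g,np.radians(y),1])
      if abs(r.x[3]-1)<.3 and (best is None or r.cost<best.cost): best=r
    q=best.x; print(n,q[:2].round(4),'yaw',np.degrees(q[2]).round(2)%180,'scale',q[3].round(3),'rms',np.sqrt(best.cost/4).round(2))
A=(110,95);B=(265,110);C=(340,110)
quad('T pan_sq',T,[(90,44),(265,70),(232,242),(50,212)],A,4,.065,.096,.096,(.61,.336),-7)
quad('W pan_sq',W,[(117,97),(411,136),(325,393),(53,358)],(335,190),4,.065,.096,.096,(.61,.336),-7)
quad('T pan_ob',T,[(72,327),(274,418),(220,543),(12,450)],B,4,.055,.116,.070,(.425,0),67)
quad('W pan_ob',W,[(83,32),(487,205),(408,432),(33,277)],(65,50),4,.055,.116,.070,(.425,0),67)
quad('T lid_sq',T,[(390,45),(557,108),(497,272),(325,208)],B,4,.01,.106,.106,(.6,-.17),-20)
quad('W lid_sq',W,[(60,63),(356,153),(312,390),(38,310)],(0,170),4,.01,.106,.106,(.6,-.17),-20)
quad('T lid_ob',T,[(384,325),(522,340),(514,558),(372,545)],C,4,.01,.126,.080,(.437,-.34),-5)
circ('T pan_L',T,371,576,71,262,A,4,.075,.052,(.6,.16))
circ('W pan_L',W,395,681,47,307,(110,195),3.5,.075,.052,(.6,.16))
circ('T pan_S',T,70,216,65,200,B,4,.06,.036,(.59,.0))
circ('W pan_S',W,37,236,60,242,(110,195),3.5,.06,.036,(.59,.0))
circ('T lid_L',T,47,253,358,558,A,4,.01,.057,(.445,.344))
circ('W lid_L',W,440,735,35,338,(230,70),3.5,.01,.057,(.445,.344))
circ('T lid_S',T,383,530,408,553,A,4,.01,.041,(.436,.172))
circ('W lid_S',W,38,249,54,275,(230,70),3.5,.01,.041,(.436,.172))
print('knob W L',ray(W,px((626,198),(230,70),3.5),.048),'S',ray(W,px((143,171),(230,70),3.5),.048))
E
```

```text
T pan_sq [0.6109 0.3362] yaw 172.66 scale 1.032 rms 0.27
W pan_sq [0.6086 0.3371] yaw 82.14 scale 1.029 rms 0.1
T pan_ob [0.4254 0.001 ] yaw 66.92 scale 1.044 rms 0.26
W pan_ob [0.4253 0.0042] yaw 66.85 scale 1.028 rms 0.68
T lid_sq [ 0.5993 -0.1686] yaw 159.81 scale 0.991 rms 0.26
W lid_sq [ 0.5974 -0.1653] yaw 160.31 scale 0.993 rms 0.35
T lid_ob [ 0.4378 -0.3395] yaw 175.38 scale 0.994 rms 0.17
T pan_L [0.5983 0.1625] D 109.6 should 104.0 [ 0.3 -0.3 -0.3  0.3]
W pan_L [0.5958 0.1641] D 107.5 should 104.0 [-0.1  0.1  0.1 -0.1]
T pan_S [0.5928 0.0053] D 79.0 should 72.0 [ 0.3 -0.3 -0.3  0.3]
W pan_S [0.5913 0.0081] D 76.7 should 72.0 [-0.1  0.1  0.1 -0.2]
T lid_L [0.4453 0.3442] D 114.3 should 114.0 [ 0.1 -0.1 -0.1  0.1]
W lid_L [0.4446 0.3445] D 113.2 should 114.0 [-0.  0.  0. -0.]
T lid_S [0.4366 0.1724] D 82.3 should 82.0 [-0.  0.  0. -0.]
W lid_S [0.4357 0.173 ] D 81.3 should 82.0 [-0.1  0.1  0.1 -0.1]
knob W L [[0.44363252 0.34422099 0.048     ]] S [[0.4349422  0.17355656 0.048     ]]
```

Call:
{"fn": "apply_moves", "kwargs": {
  "series": "0 0 0 0.05 -0.007 -0.064 0.6; 0 0 0 0.1 -0.007 -0.064 0.6; 0 0 0 0.15 -0.007 -0.064 0.6; 0 0 0 0.2 -0.007 -0.064 0.6; 0 0 0 0.22 -0.007 -0.064 0.6; 0 0 0 0.24 -0.007 -0.064 0.6; 0 0 0 0.255 -0.007 -0.064 0.6; 0 0 0 0.268 -0.007 -0.064 0.6; 0 0 0 0.278 -0.007 -0.064 0.6; 0 0 0 0.283 -0.007 -0.064 0.6; 0 0 0 0.283 -0.007 -0.064 0.6; 0 0 0 0.283 -0.007 -0.064 0.6",
  "force": 50
}}

```text
clock: 3.15
tcp_pos: [0.4367, 0.1731, 0.0172]
orientation: [0.0, 1.57, 0.0]
contact_force: [-0.2, -0.2, -0.5]
grip_width: 0.0511
```

```bash
python3 - <<'E'
from h import *
step([0,0,0,.283,-.007,-.064],[])
save('wrist','w2')
E
```

```text
t 3.15 cmd [0.4358 0.1726 0.0171] 90.01 meas [0.4367 0.1731 0.0172] 90.0 tilt 0.05 w 0.0511 F [-0.2 -0.2 -0.5] q [-0.58  0.49  0.08  2.19 -0.09  0.46  1.15]
```

View pics/w2.png

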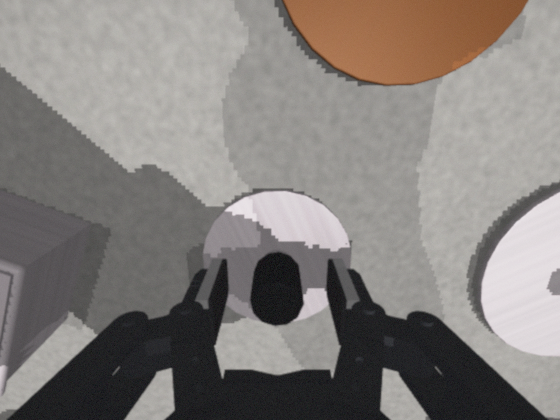

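Call:
{"fn": "apply_moves", "kwargs": {
  "series": "0 0 0 0 0 0 0; 0 0 0 0 0 0 0; 0 0 0 0 0 0 0; 0 0 0 0 0 0 0; 0 0 0 0 0 0 0; 0 0 0 -0.01 0 0 0; 0 0 0 -0.03 0 0 0; 0 0 0 -0.06 0 0 0; 0 0 0 -0.09 0 0 0; 0 0 0 -0.12 0 0 0; 0 0 0 -0.13 0 0 0; 0 0 0 -0.13 0 0 0"
}}

```text
clock: 4.7
tcp_pos: [0.4364, 0.1731, 0.147]
orientation: [0.0, 1.57, 0.001]
contact_force: [-0.5, 0.5, -0.8]
grip_width: 0.0224
```

```bash
python3 - <<'E'
from h import *
step([0,0,0,-.13,0,0],[((.592,.007,.147),90),((.592,.007,.071),90)])
save('wrist','w3')
E
```

```text
t 4.7 cmd [0.4359 0.1728 0.1471] 90.01 meas [0.4364 0.1731 0.147 ] 90.02 tilt 0.06 w 0.0224 F [-0.5  0.5 -0.8] q [-0.62  0.25  0.13  2.12 -0.05  0.77  1.11]
(0.592, 0.007, 0.147) 90 -> [ 1.000e-04 -6.000e-04  1.500e-03  2.000e-04 -1.658e-01  1.560e-01]
(0.592, 0.007, 0.071) 90 -> [ 1.000e-04 -6.000e-04  1.500e-03  7.620e-02 -1.657e-01  1.561e-01]
```

View pics/w3.png

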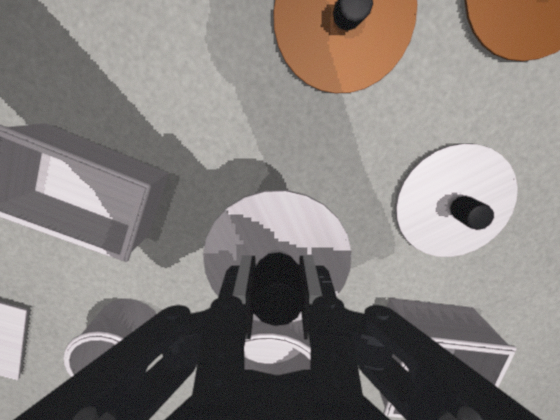

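Call:
{"fn": "apply_moves", "kwargs": {
  "series": "0 0 0 0 -0.04 0.038 0; 0 0 0 0 -0.083 0.078 0; 0 0 0 0 -0.125 0.118 0; 0 0 0 0 -0.155 0.146 0; 0 0 0 0 -0.166 0.156 0; 0 0 0 0.02 -0.166 0.156 0; 0 0 0 0.04 -0.166 0.156 0; 0 0 0 0.055 -0.166 0.156 0; 0 0 0 0.06 -0.166 0.156 0; 0 0 0 0.06 -0.166 0.156 0; 0 0 0 0.06 -0.166 0.156 0"
}}

```text
clock: 6.12
tcp_pos: [0.5929, 0.0071, 0.0874]
orientation: [-0.0, 1.57, 0.0]
contact_force: [0.9, 0.1, -1.1]
grip_width: 0.0229
```

```bash
python3 - <<'E'
from h import *
step([0,0,0,.06,-.166,.156],[((.592,.007,.071),90)])
a=save('wrist','w4');b=save('side','s4');c=save('top','t4')
cv2.imwrite('pics/m4.png',np.vstack([cv2.resize(a[120:320,180:380],(400,400)) ,]) if 0 else np.hstack([cv2.resize(b[130:240,250:380],(390,330),interpolation=3),cv2.resize(c[90:200,240:370],(390,330),interpolation=3)]))
E
```

```text
t 6.12 cmd [0.5919 0.0067 0.0872] 90.01 meas [0.5929 0.0071 0.0874] 90.01 tilt 0.07 w 0.0229 F [ 0.9  0.1 -1.1] q [-0.26  0.52  0.19  1.89 -0.14  0.75  1.57]
(0.592, 0.007, 0.071) 90 -> [ 0.0001 -0.0006  0.0015  0.0162  0.0003  0.0001]
```

View pics/w4.png

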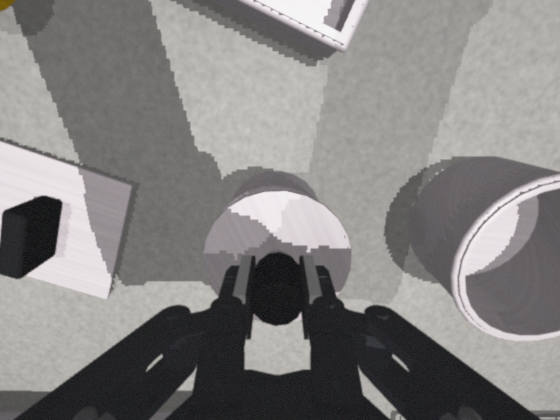

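View pics/m4.png

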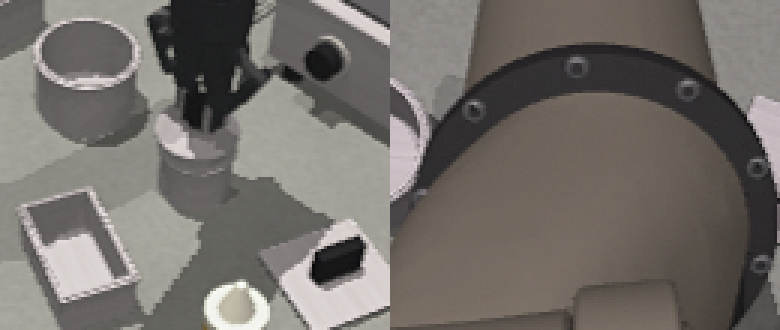

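```bash
cat >> h.py <<'E'
th_=np.linspace(0,2*np.pi,181)
def circ3(x,y,z,r): return np.c_[x+r*np.cos(th_),y+r*np.sin(th_),0*th_+z]
def rect3(x,y,z,a,b,yaw):
    c,s=np.cos(np.radians(yaw)),np.sin(np.radians(yaw)); P=np.array([[1,1],[1,-1],[-1,-1],[-1,1],[1,1]])*[a/2,b/2]
    return np.c_[P@np.array([[c,s],[-s,c]])+[x,y],np.full(5,z)]
def overlay(im,cam,curves,box,s,fn):
    x,y,w,h=box
    o=cv2.resize(im[y:y+h,x:x+w],None,fx=s,fy=s,interpolation=cv2.INTER_CUBIC)
    for k,c in enumerate(curves):
        p=(proj(cam,c)-[x,y]+.5)*s-.5
        cv2.polylines(o,[np.round(p).astype(int).reshape(-1,1,2)],False,[(0,0,255),(0,200,0),(255,0,0),(0,200,255)][k%4],1)
    cv2.imwrite('pics/'+fn+'.png',o)
E
python3 - <<'E'
from h import *
W=camera_info('wrist');S=camera_info('side')
cs=[circ3(.592,.007,.060,.036),circ3(.592,.007,0,.036),circ3(.5926,.007,.080,.041)]
overlay(np.load('pics/w4.npy'),W,cs,(190,150,180,150),4,'w4o')
overlay(np.load('pics/s4.npy'),S,cs,(280,150,80,60),8,'s4o')
E
```

```text
(no output)
```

View pics/w4o.png

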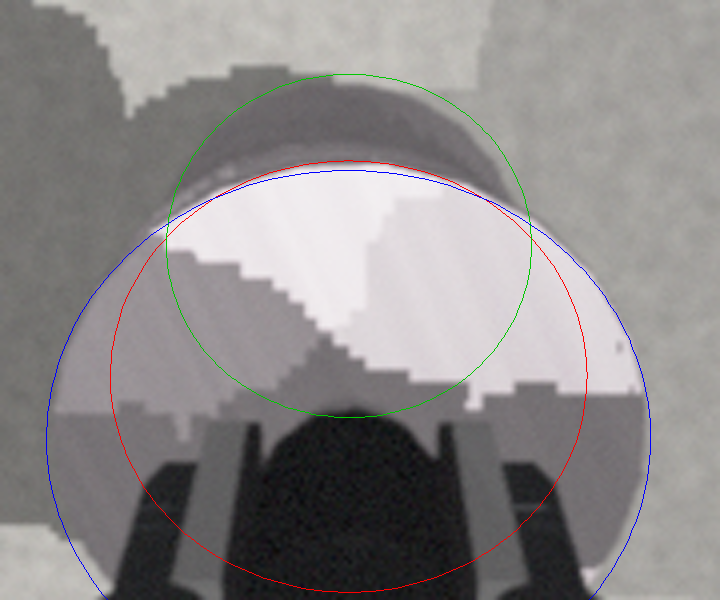

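View pics/s4o.png

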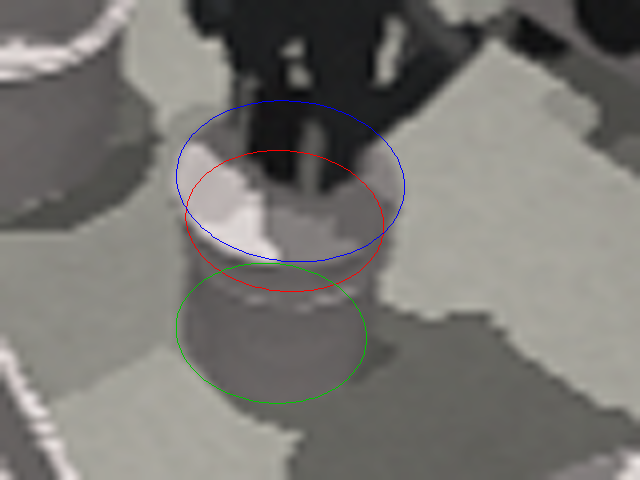

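Call:
{"fn": "apply_moves", "kwargs": {
  "series": "0 0 0 0 -0.001 -0.002 0; 0 0 0 0.005 -0.001 -0.002 0; 0 0 0 0.009 -0.001 -0.002 0; 0 0 0 0.012 -0.001 -0.002 0; 0 0 0 0.0145 -0.001 -0.002 0; 0 0 0 0.0160 -0.001 -0.002 0; 0 0 0 0.0165 -0.001 -0.002 0; 0 0 0 0.0165 -0.001 -0.002 0; 0 0 0 0.0165 -0.001 -0.002 0"
}}

```text
clock: 7.4
tcp_pos: [0.5903, 0.006, 0.0712]
orientation: [0.0, 1.571, 0.0]
contact_force: [-4.5, 0.1, 8.9]
grip_width: 0.0228
```

```bash
python3 - <<'E'
from h import *
step([0,0,0,.0165,-.001,-.002],[])
S=camera_info('side')
im=save('side','s5');cs=[circ3(.592,.007,.060,.036),circ3(.592,.007,0,.036),circ3(.5906,.006,.064,.041)]
overlay(im,S,cs,(280,150,80,60),8,'s5o')
E
```

```text
t 7.4 cmd [0.5899 0.0057 0.0707] 90.01 meas [0.5903 0.006  0.0712] 90.0 tilt 0.02 w 0.0228 F [-4.5  0.1  8.9] q [-0.25  0.54  0.18  1.9  -0.14  0.72  1.58]
```

View pics/s5o.png

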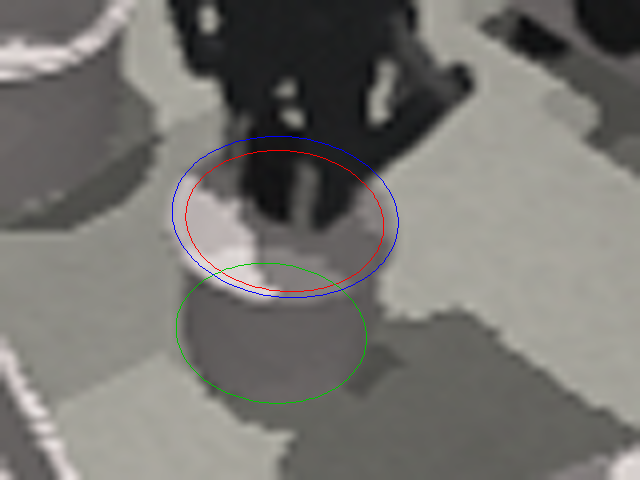

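Call:
{"fn": "apply_moves", "kwargs": {
  "series": "0 0 0 0 0 0 0.2; 0 0 0 0 0 0 0.5; 0 0 0 0 0 0 0.6; 0 0 0 0 0 0 0.6; 0 0 0 -0.015 0 0 0.6; 0 0 0 -0.04 0 0 0.6; 0 0 0 -0.09 0 0 0.6; 0 0 0 -0.14 0 0 0.6; 0 0 0 -0.18 0 0 0.6; 0 0 0 -0.2 0 0 0.6"
}}

```text
clock: 8.7
tcp_pos: [0.5914, 0.0058, 0.2743]
orientation: [0.001, 1.566, 0.0]
contact_force: [0.3, 0.6, -0.5]
grip_width: 0.0511
```

```bash
python3 - <<'E'
from h import *
step([0,0,0,-.2,0,0],[((.445,.3443,.2),90),((.445,.3443,.017),90)])
im=save('wrist','w6')
E
```

```text
t 8.7 cmd [0.59   0.006  0.2707] 90.01 meas [0.5914 0.0058 0.2743] 89.99 tilt 0.28 w 0.0511 F [ 0.3  0.6 -0.5] q [-0.3   0.3   0.24  1.73 -0.08  1.12  1.53]
(0.445, 0.3443, 0.2) 90 -> [ 1.000e-04 -6.000e-04  1.500e-03  7.030e-02  3.384e-01 -1.449e-01]
(0.445, 0.3443, 0.017) 90 -> [ 1.000e-04 -6.000e-04  1.500e-03  2.533e-01  3.387e-01 -1.448e-01]
```

View pics/w6.png

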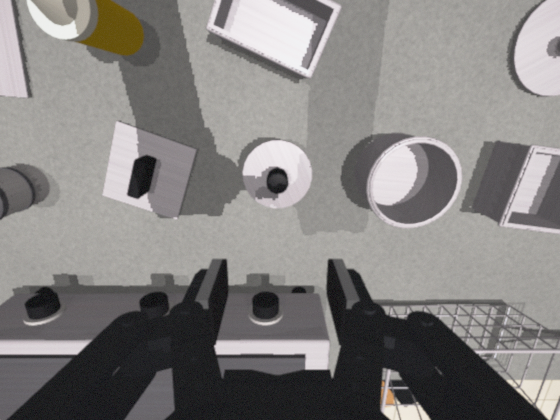

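Call:
{"fn": "apply_moves", "kwargs": {
  "series": "0 0 0 0.01 0.056 -0.024 0.6; 0 0 0 0.02 0.113 -0.048 0.6; 0 0 0 0.04 0.17 -0.073 0.6; 0 0 0 0.06 0.226 -0.097 0.6; 0 0 0 0.08 0.282 -0.12 0.6; 0 0 0 0.12 0.325 -0.138 0.6; 0 0 0 0.16 0.3385 -0.145 0.6; 0 0 0 0.2 0.3385 -0.145 0.6; 0 0 0 0.225 0.3385 -0.145 0.6; 0 0 0 0.243 0.3385 -0.145 0.6; 0 0 0 0.252 0.3385 -0.145 0.6; 0 0 0 0.2535 0.3385 -0.145 0.6"
}}

```text
clock: 10.25
tcp_pos: [0.4455, 0.3445, 0.0168]
orientation: [0.0, 1.571, 0.0]
contact_force: [-0.4, -0.1, 0.7]
grip_width: 0.0515
```

```bash
python3 - <<'E'
from h import *
step([0,0,0,.2535,.3385,-.145],[])
W=camera_info('wrist')
im=save('wrist','w7')
overlay(im,W,[circ3(.445,.3443,.01,.057)],(150,130,260,200),3,'w7o')
c=save('top','t7');overlay(c,camera_info('top'),[circ3(.590,.006,.064,.041),circ3(.59,.006,.06,.036)],(255,100,100,80),7,'t7o')
E
```

```text
t 10.25 cmd [0.4448 0.3441 0.0168] 90.01 meas [0.4455 0.3445 0.0168] 90.0 tilt 0.01 w 0.0515 F [-0.4 -0.1  0.7] q [-0.8   0.59  0.04  1.97 -0.04  0.58  0.83]
```

View pics/w7o.png

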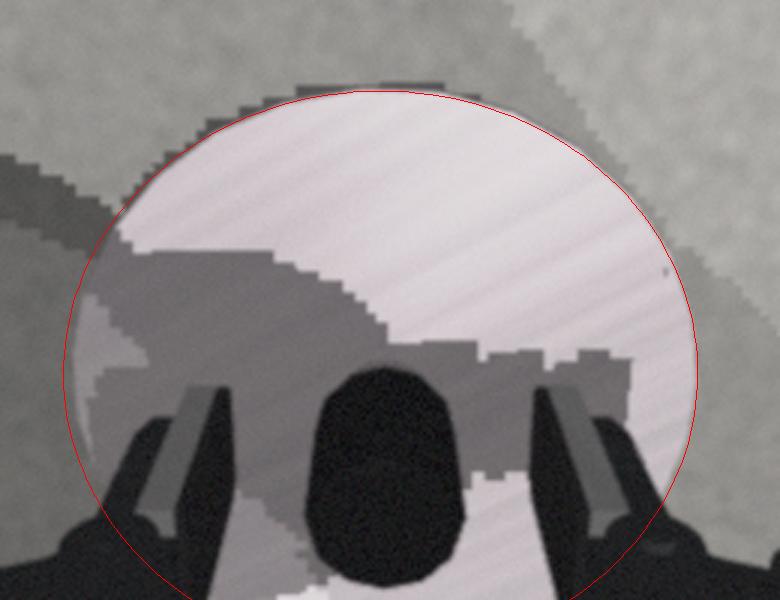

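View pics/t7o.png

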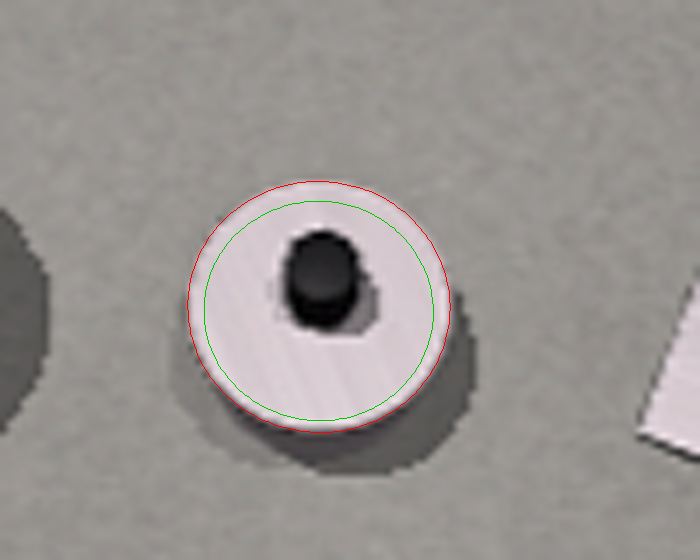

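The small lid sits flat and home (red outline at rim height matches). The large knob is centred between the fingers; I'll grip it.

Call:
{"fn": "apply_moves", "kwargs": {
  "series": "0 0 0 0 0 0 0; 0 0 0 0 0 0 0; 0 0 0 0 0 0 0; 0 0 0 0 0 0 0; 0 0 0 0 0 0 0; 0 0 0 -0.01 0 0 0; 0 0 0 -0.03 0 0 0; 0 0 0 -0.06 0 0 0; 0 0 0 -0.09 0 0 0; 0 0 0 -0.12 0 0 0; 0 0 0 -0.14 0 0 0; 0 0 0 -0.14 0 0 0",
  "force": 60
}}

```text
clock: 11.85
tcp_pos: [0.446, 0.345, 0.1585]
orientation: [0.002, 1.568, 0.002]
contact_force: [-0.8, -0.5, -1.2]
grip_width: 0.0228
```

```bash
python3 - <<'E'
from h import *
step([0,0,0,-.14,0,0],[((.5955,.1632,.157),90),((.5955,.1632,.1),90)])
E
```

```text
t 11.85 cmd [0.4449 0.3443 0.1568] 90.01 meas [0.446  0.345  0.1585] 90.0 tilt 0.19 w 0.0228 F [-0.8 -0.5 -1.2] q [-0.81  0.38  0.05  1.9  -0.03  0.86  0.83]
(0.5955, 0.1632, 0.157) 90 -> [ 1.000e-04 -6.000e-04  1.500e-03 -0.000e+00 -1.811e-01  1.506e-01]
(0.5955, 0.1632, 0.1) 90 -> [ 1.000e-04 -6.000e-04  1.500e-03  5.700e-02 -1.810e-01  1.506e-01]
```

Call:
{"fn": "apply_moves", "kwargs": {
  "series": "0 0 0 0 -0.04 0.033 0; 0 0 0 0 -0.085 0.071 0; 0 0 0 0 -0.13 0.108 0; 0 0 0 0 -0.165 0.138 0; 0 0 0 0 -0.181 0.1505 0; 0 0 0 0.02 -0.181 0.1505 0; 0 0 0 0.04 -0.181 0.1505 0; 0 0 0 0.052 -0.181 0.1505 0; 0 0 0 0.057 -0.181 0.1505 0; 0 0 0 0.057 -0.181 0.1505 0; 0 0 0 0.057 -0.181 0.1505 0"
}}

```text
clock: 13.22
tcp_pos: [0.5963, 0.1637, 0.1005]
orientation: [0.0, 1.57, 0.001]
contact_force: [-0.1, -0.3, -1.1]
grip_width: 0.0224
```

```bash
python3 - <<'E'
from h import *
step([0,0,0,.057,-.181,.1505],[((.5955,.1632,.0858),90)])
W=camera_info('wrist');a=save('wrist','w8')
cs=[circ3(.5955,.1635,.075,.052),circ3(.5955,.1635,0,.052),circ3(.596,.1632,.093,.057)]
overlay(a,W,cs,(170,120,220,170),3.5,'w8o')
b=save('side','s8');overlay(b,camera_info('side'),cs,(240,100,100,80),7,'s8o')
E
```

```text
t 13.22 cmd [0.5954 0.1632 0.1   ] 90.01 meas [0.5963 0.1637 0.1005] 90.02 tilt 0.07 w 0.0224 F [-0.1 -0.3 -1.1] q [-0.45  0.53  0.11  1.81 -0.08  0.8   1.27]
(0.5955, 0.1632, 0.0858) 90 -> [ 0.0001 -0.0006  0.0015  0.0142 -0.      0.0001]
```

View pics/w8o.png

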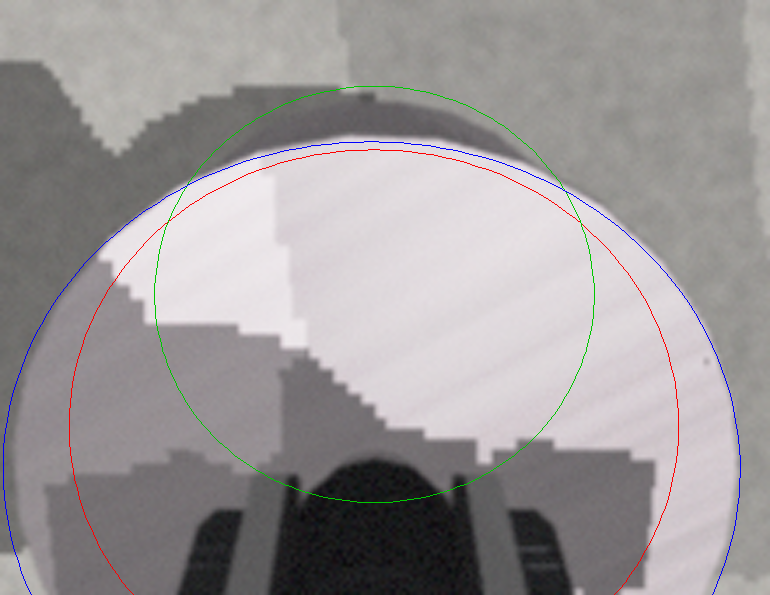

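View pics/s8o.png

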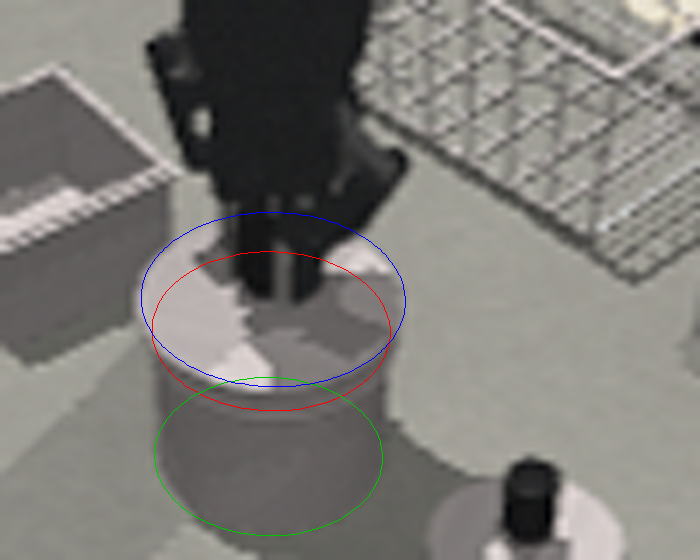

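Call:
{"fn": "apply_moves", "kwargs": {
  "series": "0 0 0 0.004 0 -0.001 0; 0 0 0 0.008 0 -0.001 0; 0 0 0 0.011 0 -0.001 0; 0 0 0 0.013 0 -0.001 0; 0 0 0 0.0142 0 -0.001 0; 0 0 0 0.0147 0 -0.001 0; 0 0 0 0.0147 0 -0.001 0; 0 0 0 0.0147 0 -0.001 0"
}}

```text
clock: 14.32
tcp_pos: [0.5947, 0.1634, 0.0867]
orientation: [0.0, 1.571, 0.0]
contact_force: [-7.1, -1.3, 12.1]
grip_width: 0.0225
```

```bash
python3 - <<'E'
from h import *
step([0,0,0,.0147,0,-.001],[])
E
```

```text
t 14.32 cmd [0.5944 0.1632 0.0853] 90.01 meas [0.5947 0.1634 0.0867] 90.0 tilt 0.02 w 0.0225 F [-7.1 -1.3 12.1] q [-0.45  0.55  0.1   1.82 -0.08  0.78  1.27]
```

Call:
{"fn": "apply_moves", "kwargs": {
  "series": "0 0 0 0 0 0 0.2; 0 0 0 0 0 0 0.5; 0 0 0 0 0 0 0.6; 0 0 0 0 0 0 0.6; 0 0 0 -0.015 0 0 0.6; 0 0 0 -0.04 0 0 0.6; 0 0 0 -0.09 0 0 0.6; 0 0 0 -0.14 0 0 0.6; 0 0 0 -0.17 0 0 0.6; 0 0 0 -0.175 0 0 0.6"
}}

```text
clock: 15.58
tcp_pos: [0.5962, 0.1638, 0.2636]
orientation: [0.002, 1.566, 0.002]
contact_force: [0.2, -0.5, 0.1]
grip_width: 0.0514
```

```bash
python3 - <<'E'
from h import *
step([0,0,0,-.175,0,0],[((.598,-.166,.25),70),((.598,-.166,.017),70)])
im=save('wrist','w9')
overlay(im,camera_info('wrist'),[circ3(.595,.1634,.079,.057),circ3(.61,.336,.065,.048)],(200,100,360,200),2.1,'w9o')
E
```

```text
t 15.57 cmd [0.5945 0.1635 0.2603] 90.01 meas [0.5962 0.1638 0.2636] 90.0 tilt 0.33 w 0.0514 F [ 0.2 -0.5  0.1] q [-0.47  0.35  0.13  1.67 -0.05  1.11  1.25]
(0.598, -0.166, 0.25) 70 -> [ 0.3492 -0.0004  0.0016  0.0108 -0.3295  0.0035]
(0.598, -0.166, 0.017) 70 -> [ 0.3492 -0.0004  0.0016  0.2438 -0.3291  0.0036]
```

View pics/w9o.png

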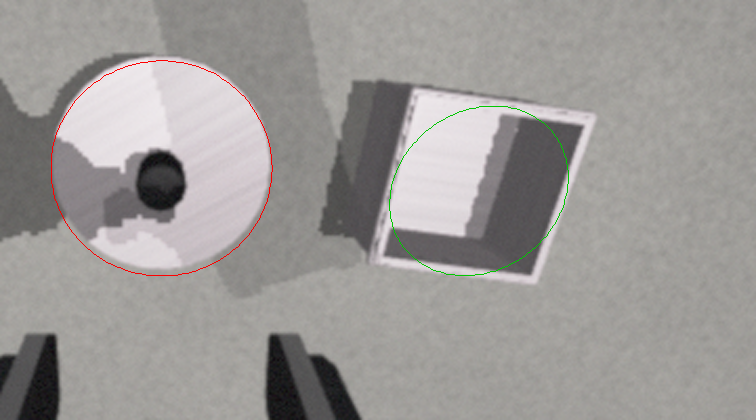

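Call:
{"fn": "apply_moves", "kwargs": {
  "series": "0.06 0 0 0.01 -0.055 0 0.6; 0.12 0 0 0.01 -0.11 0.001 0.6; 0.18 0 0 0.012 -0.165 0.002 0.6; 0.24 0 0 0.02 -0.22 0.002 0.6; 0.3 0 0 0.04 -0.275 0.003 0.6; 0.349 0 0 0.08 -0.315 0.0035 0.6; 0.349 0 0 0.13 -0.329 0.0035 0.6; 0.349 0 0 0.17 -0.329 0.0035 0.6; 0.349 0 0 0.2 -0.329 0.0035 0.6; 0.349 0 0 0.2 -0.329 0.0035 0.6"
}}

```text
clock: 16.88
tcp_pos: [0.5953, -0.1649, 0.0566]
orientation: [0.274, 1.561, -0.274]
contact_force: [-0.1, 0.8, 0.6]
grip_width: 0.0513
```

```bash
python3 - <<'E'
from h import *
step([.349,0,0,.2,-.329,.0035],[((.598,-.166,.017),70)])
im=save('wrist','w10')
overlay(im,camera_info('wrist'),[rect3(.598,-.166,.01,.106,.106,-20),rect3(.598,-.166,.048,.05,.016,-20)],(150,100,260,200),3,'w10o')
E
```

```text
t 16.88 cmd [ 0.5979 -0.1658  0.0608] 70.01 meas [ 0.5953 -0.1649  0.0566] 70.01 tilt 0.43 w 0.0513 F [-0.1  0.8  0.6] q [-0.01  0.61  0.25  1.83 -0.21  0.73  1.57]
(0.598, -0.166, 0.017) 70 -> [ 0.0002 -0.0001  0.0016  0.0438 -0.0001  0.0001]
```

View pics/w10o.png

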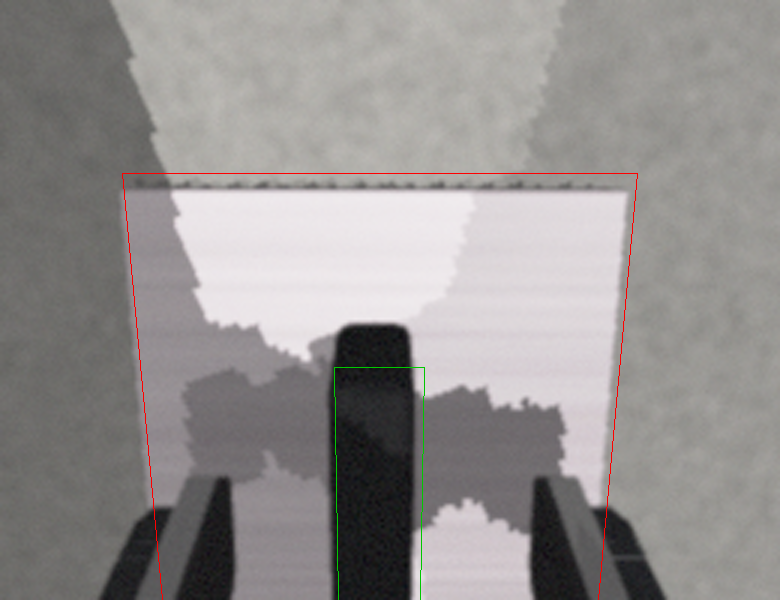

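Call:
{"fn": "apply_moves", "kwargs": {
  "series": "0 0 0 0.015 -0.001 0.001 0.6; 0 0 0 0.03 -0.001 0.001 0.6; 0 0 0 0.04 -0.001 0.001 0.6; 0 0 0 0.0438 -0.001 0.001 0.6; 0 0 0 0.0438 -0.001 0.001 0.6; 0 0 0 0.0438 -0.001 0.001 0.6"
}}

```text
clock: 17.68
tcp_pos: [0.5993, -0.1669, 0.0167]
orientation: [0.274, 1.553, -0.274]
contact_force: [-0.1, 0.5, 0.1]
grip_width: 0.0511
```

```bash
python3 - <<'E'
from h import *
step([0,0,0,.0438,-.001,.001],[])
W=camera_info('wrist');im=save('wrist','w11')
overlay(im,W,[rect3(.598,-.166,.01,.106,.106,-20),rect3(.598,-.166,.048,.05,.016,-20)],(150,100,260,200),3,'w11o')
E
```

```text
t 17.68 cmd [ 0.5985 -0.1672  0.017 ] 70.01 meas [ 0.5993 -0.1669  0.0167] 70.01 tilt 0.04 w 0.0511 F [-0.1  0.5  0.1] q [ 0.    0.67  0.23  1.84 -0.23  0.66  1.59]
```

View pics/w11o.png

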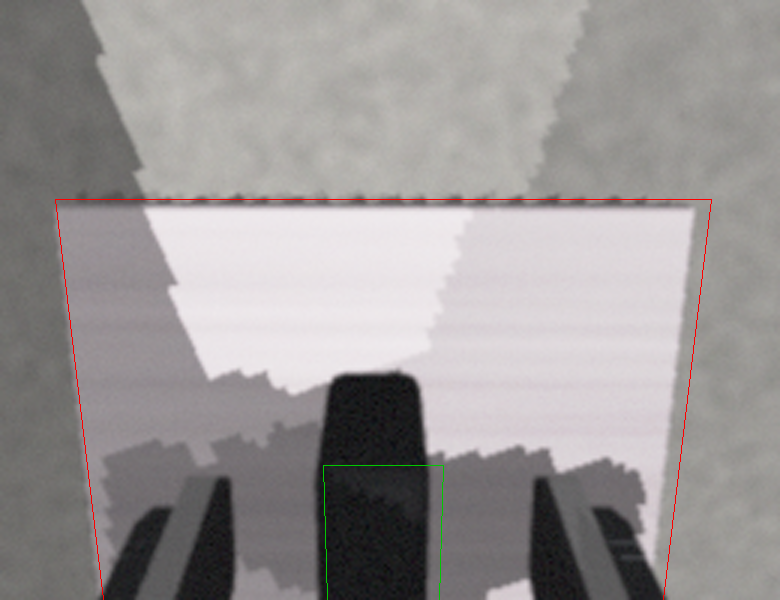

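Call:
{"fn": "apply_moves", "kwargs": {
  "series": "0 0 0 0 0 0 0; 0 0 0 0 0 0 0; 0 0 0 0 0 0 0; 0 0 0 0 0 0 0; 0 0 0 0 0 0 0; 0 0 0 -0.01 0 0 0; 0 0 0 -0.03 0 0 0; 0 0 0 -0.07 0 0 0; 0 0 0 -0.11 0 0 0; 0 0 0 -0.15 0 0 0; 0 0 0 -0.185 0 0 0; 0 0 0 -0.2 0 0 0",
  "force": 60
}}

```text
clock: 19.23
tcp_pos: [0.5998, -0.1671, 0.2194]
orientation: [0.274, 1.549, -0.274]
contact_force: [0.5, -0.3, -1.5]
grip_width: 0.0154
```

```bash
python3 - <<'E'
from h import *
step([0,0,0,-.2,0,0],[((.61,.3367,.217),82.5),((.61,.3367,.092),82.5)])
save('wrist','w12')
E
```

```text
t 19.23 cmd [ 0.5986 -0.1669  0.217 ] 70.01 meas [ 0.5998 -0.1671  0.2194] 70.0 tilt 0.23 w 0.0154 F [ 0.5 -0.3 -1.5] q [-0.06  0.41  0.31  1.72 -0.14  1.03  1.52]
(0.61, 0.3367, 0.217) 82.5 -> [-2.180e-01 -3.000e-04  1.600e-03 -8.000e-04  4.771e-01 -1.614e-01]
(0.61, 0.3367, 0.092) 82.5 -> [-2.180e-01 -3.000e-04  1.600e-03  1.242e-01  4.773e-01 -1.614e-01]
```

View pics/w12.png

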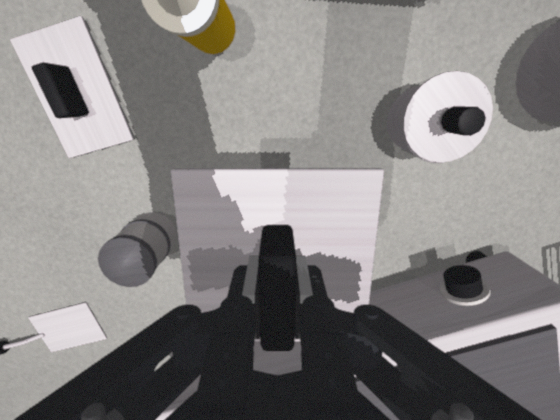

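Call:
{"fn": "apply_moves", "kwargs": {
  "series": "-0.02 0 0 0 0.045 -0.015 0; -0.05 0 0 0 0.1 -0.034 0; -0.08 0 0 0 0.155 -0.052 0; -0.11 0 0 0 0.21 -0.071 0; -0.14 0 0 0 0.265 -0.09 0; -0.17 0 0 0 0.32 -0.108 0; -0.19 0 0 0 0.375 -0.127 0; -0.21 0 0 0 0.425 -0.144 0; -0.218 0 0 0 0.46 -0.156 0; -0.218 0 0 0 0.477 -0.162 0; -0.218 0 0 0.03 0.477 -0.162 0; -0.218 0 0 0.06 0.477 -0.162 0"
}}

```text
clock: 20.78
tcp_pos: [0.61, 0.3353, 0.155]
orientation: [0.103, 1.568, -0.105]
contact_force: [0.5, -0.7, -0.8]
grip_width: 0.0149
```

Call:
{"fn": "apply_moves", "kwargs": {
  "series": "0 0 0 0.03 0 0 0; 0 0 0 0.055 0 0 0; 0 0 0 0.064 0 0 0; 0 0 0 0.064 0 0 0; 0 0 0 0.064 0 0 0"
}}

```text
clock: 21.4
tcp_pos: [0.6107, 0.3369, 0.0936]
orientation: [0.104, 1.567, -0.102]
contact_force: [0.4, 0.1, -1.9]
grip_width: 0.015
```

```bash
python3 - <<'E'
from h import *
store(ap(load(),[-.218,0,0,.06,.477,-.162]))
step([0,0,0,.064,0,0],[((.6095,.337,.076),82.4)])
W=camera_info('wrist');a=save('wrist','w13')
cs=[rect3(.609,.337,.065,.096,.096,-7.6),rect3(.609,.337,0,.096,.096,-7.6),rect3(.609,.337,.086,.106,.106,-7.6)]
overlay(a,W,cs,(170,120,220,170),3.5,'w13o')
b=save('side','s13');overlay(b,camera_info('side'),cs,(200,70,100,80),7,'s13o')
E
```

```text
t 21.4 cmd [0.6094 0.3366 0.0922] 82.5 meas [0.6107 0.3369 0.0936] 82.48 tilt 0.11 w 0.015 F [ 0.4  0.1 -1.9] q [-0.67  0.65  0.12  1.61 -0.09  0.88  0.92]
(0.6095, 0.337, 0.076) 82.4 -> [ 0.0018 -0.0004  0.0016  0.0162  0.0004  0.0001]
```

View pics/w13o.png

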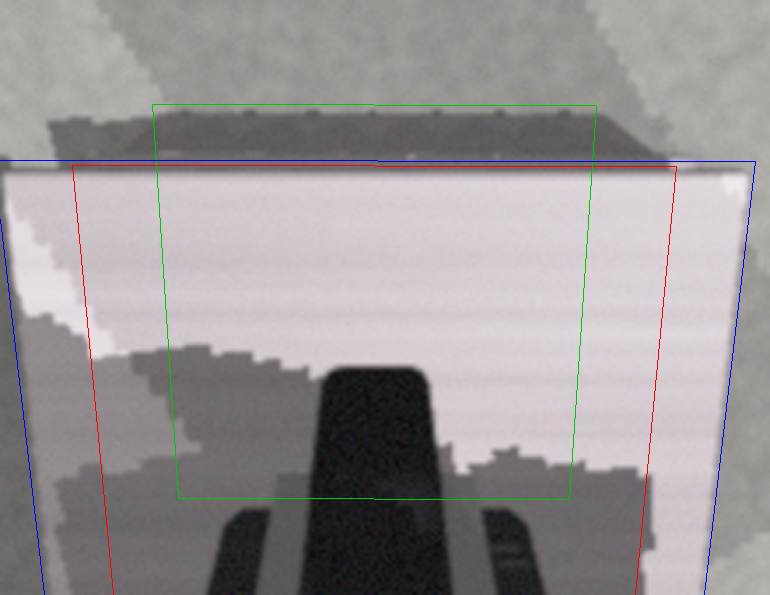

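View pics/s13o.png

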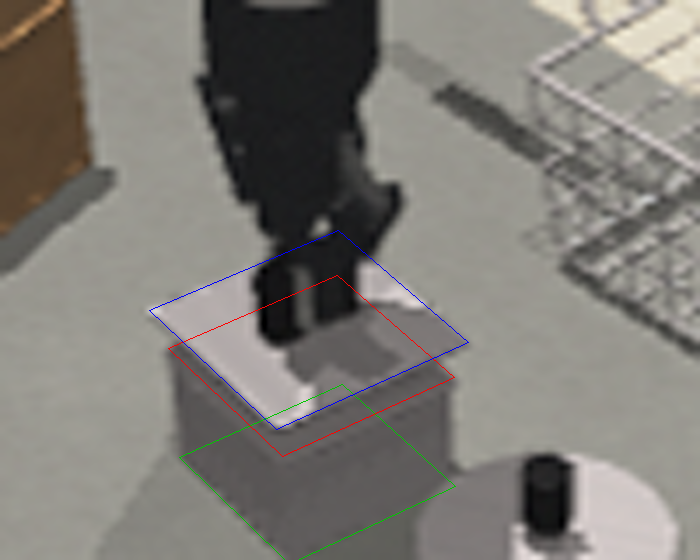

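Call:
{"fn": "apply_moves", "kwargs": {
  "series": "0 0 0 0.004 0.0005 -0.0015 0; 0 0 0 0.008 0.0005 -0.0015 0; 0 0 0 0.012 0.0005 -0.0015 0; 0 0 0 0.0145 0.0005 -0.0015 0; 0 0 0 0.016 0.0005 -0.0015 0; 0 0 0 0.0165 0.0005 -0.0015 0; 0 0 0 0.0165 0.0005 -0.0015 0; 0 0 0 0.0165 0.0005 -0.0015 0"
}}

```text
clock: 22.5
tcp_pos: [0.6085, 0.3376, 0.0759]
orientation: [0.103, 1.568, -0.103]
contact_force: [-0.3, -0.9, -2.1]
grip_width: 0.015
```

```bash
python3 - <<'E'
from h import *
step([0,0,0,.0165,.0005,-.0015],[])
E
```

```text
t 22.5 cmd [0.6079 0.3373 0.0757] 82.5 meas [0.6085 0.3376 0.0759] 82.51 tilt 0.02 w 0.015 F [-0.3 -0.9 -2.1] q [-0.67  0.67  0.12  1.62 -0.1   0.85  0.92]
```

Call:
{"fn": "apply_moves", "kwargs": {
  "series": "0 0 0 0.0005 0 0 0; 0 0 0 0.001 0 0 0; 0 0 0 0.0015 0 0 0; 0 0 0 0.0015 0 0 0; 0 0 0 0.0015 0 0 0"
}}

```text
clock: 23.12
tcp_pos: [0.6085, 0.3376, 0.0757]
orientation: [0.103, 1.568, -0.102]
contact_force: [-4.5, -1.9, 8.6]
grip_width: 0.0154
```

Seated contact (+8.6 N at the expected height). Release.

Call:
{"fn": "apply_moves", "kwargs": {
  "series": "0 0 0 0.0015 0 0 0.2; 0 0 0 0.0015 0 0 0.5; 0 0 0 0.0015 0 0 0.6; 0 0 0 0.001 0 0 0.6; 0 0 0 -0.015 0 0 0.6; 0 0 0 -0.04 0 0 0.6; 0 0 0 -0.09 0 0 0.6; 0 0 0 -0.14 0 0 0.6; 0 0 0 -0.18 0 0 0.6; 0 0 0 -0.195 0 0 0.6; 0 0 0 -0.195 0 0 0.6"
}}

```text
clock: 24.5
tcp_pos: [0.6087, 0.3377, 0.2706]
orientation: [0.104, 1.567, -0.102]
contact_force: [-0.5, 0.3, -0.9]
grip_width: 0.0512
```

```bash
python3 - <<'E'
from h import *
store(ap(load(),[0,0,0,.0015,0,0]))
step([0,0,0,-.1965,0,0],[((.5,.0,.29),-5),((.4375,-.3385,.25),-94.6)])
im=save('wrist','w14')
overlay(im,camera_info('wrist'),[rect3(.6085,.3375,.069,.106,.106,-7.5)],(120,80,320,230),2.4,'w14o')
E
```

```text
t 24.5 cmd [0.608  0.3376 0.2707] 82.5 meas [0.6087 0.3377 0.2706] 82.5 tilt 0.13 w 0.0512 F [-0.5  0.3 -0.9] q [-0.7   0.48  0.15  1.46 -0.07  1.2   0.9 ]
(0.5, 0.0, 0.29) -5 -> [ 1.5272e+00  9.0000e-04  1.6000e-03 -1.8700e-02 -3.4880e-01 -6.3100e-02]
(0.4375, -0.3385, 0.25) -94.6 -> [ 3.091e+00  2.400e-03  7.000e-04  2.180e-02 -6.925e-01 -8.090e-02]
```

View pics/w14o.png

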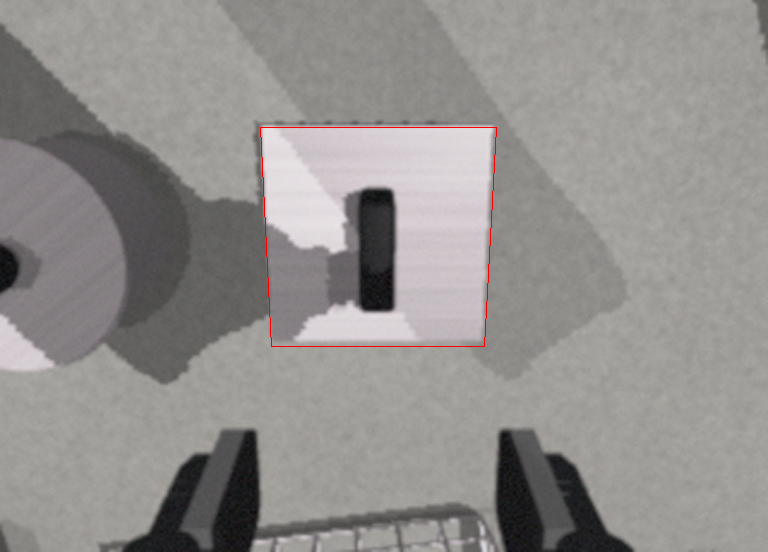

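Call:
{"fn": "apply_moves", "kwargs": {
  "series": "0.15 0 0 -0.01 -0.035 -0.006 0.6; 0.32 0 0 -0.02 -0.08 -0.014 0.6; 0.49 0 0 -0.02 -0.12 -0.022 0.6; 0.66 0 0 -0.02 -0.16 -0.03 0.6; 0.83 0 0 -0.02 -0.2 -0.038 0.6; 1 0 0 -0.02 -0.24 -0.045 0.6; 1.17 0 0 -0.02 -0.28 -0.052 0.6; 1.34 0 0 -0.02 -0.315 -0.058 0.6; 1.51 0 0 -0.02 -0.345 -0.063 0.6; 1.527 0 0 -0.02 -0.349 -0.063 0.6; 1.527 0 0 -0.02 -0.349 -0.063 0.6"
}}

```text
clock: 25.92
tcp_pos: [0.5001, 0.0004, 0.2884]
orientation: [1.27, 1.169, -1.273]
contact_force: [0.1, 1.1, 0.0]
grip_width: 0.0514
```

```bash
python3 - <<'E'
from h import *
step([1.527,0,0,-.02,-.349,-.063],[((.4375,-.3385,.29),-94.6),((.4375,-.3385,.1),-94.6)])
E
```

```text
t 25.93 cmd [ 5.001e-01 -2.000e-04  2.913e-01] -4.99 meas [5.001e-01 4.000e-04 2.884e-01] -4.85 tilt 0.09 w 0.0514 F [0.1 1.1 0. ] q [-0.59  0.13  0.52  1.92 -0.07  1.11 -0.13]
(0.4375, -0.3385, 0.29) -94.6 -> [ 1.564e+00  1.600e-03 -8.000e-04  1.800e-03 -3.290e-02  3.424e-01]
(0.4375, -0.3385, 0.1) -94.6 -> [ 1.564e+00  1.600e-03 -8.000e-04  1.918e-01 -3.280e-02  3.422e-01]
```

```bash
python3 - <<'E'
from h import *
W=camera_info('wrist');im=save('wrist','w15')
overlay(im,W,[rect3(.4253,.003,.055,.116,.07,66.9),rect3(.4375,-.3385,.01,.126,.08,-4.6)],(0,0,560,420),1.4,'w15o')
E
```

```text
(no output)
```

View pics/w15o.png

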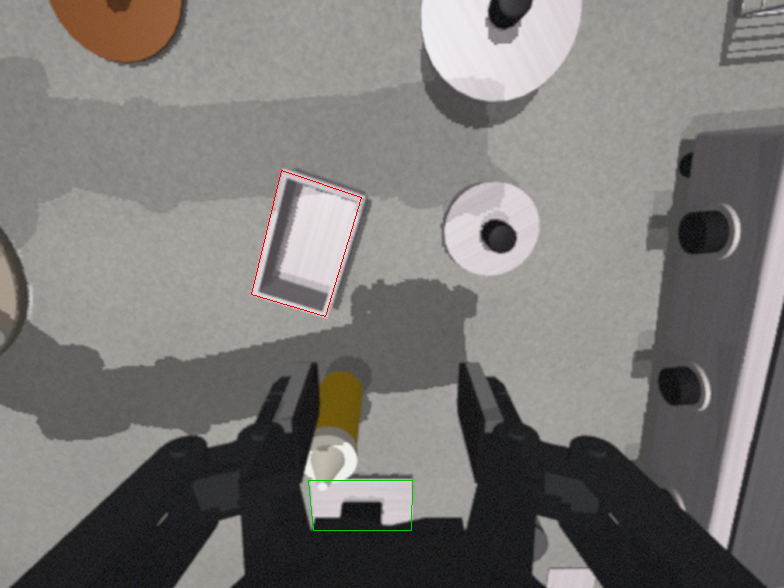

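```bash
python3 - <<'E'
from h import *
overlay(np.load('pics/w15.npy'),camera_info('wrist'),[rect3(.4253,.003,.055,.116,.07,66.9)],(170,110,100,125),5,'w15p')
E
```

```text
(no output)
```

View pics/w15p.png

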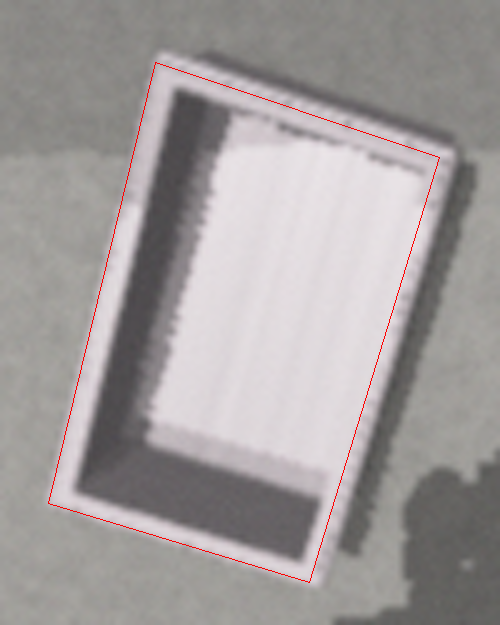

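Call:
{"fn": "apply_moves", "kwargs": {
  "series": "0.15 0 0 0 -0.004 0.04 0.6; 0.32 0 0 0 -0.009 0.085 0.6; 0.49 0 0 0 -0.013 0.125 0.6; 0.66 0 0 0 -0.016 0.165 0.6; 0.83 0 0 0 -0.02 0.205 0.6; 1 0 0 0 -0.024 0.245 0.6; 1.17 0 0 0 -0.028 0.285 0.6; 1.34 0 0 0 -0.031 0.32 0.6; 1.5 0 0 0.03 -0.033 0.342 0.6; 1.564 0 0 0.08 -0.033 0.342 0.6; 1.564 0 0 0.13 -0.033 0.342 0.6; 1.564 0 0 0.17 -0.033 0.342 0.6"
}}

```text
clock: 27.48
tcp_pos: [0.4385, -0.3365, 0.1165]
orientation: [-2.18, 0.082, 2.184]
contact_force: [0.6, 0.1, 0.9]
grip_width: 0.0514
```

Call:
{"fn": "apply_moves", "kwargs": {
  "series": "0 0 0 0.03 0 0 0.6; 0 0 0 0.06 0 0 0.6; 0 0 0 0.06 0 0 0.6; 0 0 0 0.06 0 0 0.6"
}}

```text
clock: 27.98
tcp_pos: [0.4387, -0.3381, 0.0598]
orientation: [-2.182, 0.086, 2.181]
contact_force: [0.7, -0.4, -0.2]
grip_width: 0.0514
```

```bash
python3 - <<'E'
from h import *
store(ap(load(),[1.564,0,0,.17,-.033,.342]))
step([0,0,0,.06,0,0],[((.4375,-.3385,.017),-94.6)])
W=camera_info('wrist');im=save('wrist','w16')
overlay(im,W,[rect3(.4375,-.3385,.01,.126,.08,-4.6),rect3(.4375,-.3385,.048,.05,.016,-4.6)],(150,100,260,200),3,'w16o')
E
```

```text
t 27.98 cmd [ 0.4373 -0.3384  0.0618] -94.6 meas [ 0.4387 -0.3381  0.0598] -94.51 tilt 0.03 w 0.0514 F [ 0.7 -0.4 -0.2] q [ 0.02  0.61  0.7   2.02 -0.59  0.72 -0.56]
(0.4375, -0.3385, 0.017) -94.6 -> [ 0.      0.0005 -0.0016  0.0448  0.     -0.0002]
```

View pics/w16o.png

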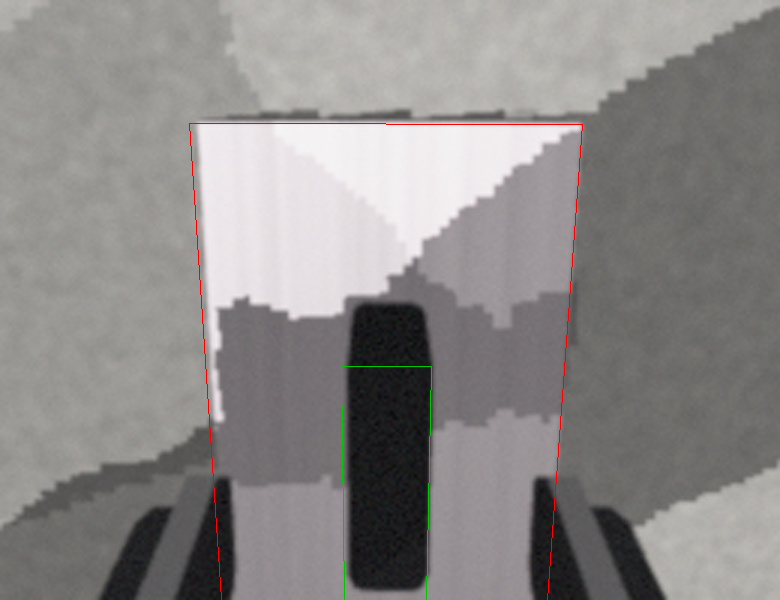

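Call:
{"fn": "apply_moves", "kwargs": {
  "series": "0 0 0 0.02 0 0 0.6; 0 0 0 0.037 0 0 0.6; 0 0 0 0.0445 0 0 0.6; 0 0 0 0.0445 0 0 0.6; 0 0 0 0.0445 0 0 0.3; 0 0 0 0.0445 0 0 0; 0 0 0 0.0445 0 0 0; 0 0 0 0.0445 0 0 0; 0 0 0 0.0445 0 0 0; 0 0 0 0.0445 0 0 0; 0 0 0 0.03 0 0 0; 0 0 0 0 0 0 0",
  "force": 60
}}

```text
clock: 29.52
tcp_pos: [0.4368, -0.3372, 0.0593]
orientation: [-2.177, 0.086, 2.183]
contact_force: [0.5, -0.4, -1.6]
grip_width: 0.0151
```

Call:
{"fn": "apply_moves", "kwargs": {
  "series": "0 0 0 -0.04 0 0 0; 0 0 0 -0.08 0 0 0; 0 0 0 -0.12 0 0 0; 0 0 0 -0.16 0 0 0; 0 0 0 -0.19 0 0 0; 0 0 0 -0.2 0 0 0; 0 0 0 -0.2 0 0 0"
}}

```text
clock: 30.4
tcp_pos: [0.4377, -0.3378, 0.2592]
orientation: [-2.181, 0.087, 2.18]
contact_force: [0.8, -0.0, -1.4]
grip_width: 0.0151
```

```bash
python3 - <<'E'
from h import *
step([0,0,0,-.2,0,0],[((.5,-.17,.262),-59),((.4265,.0035,.21),-23.1)])
W=camera_info('wrist');im=save('wrist','w17')
E
```

```text
t 30.4 cmd [ 0.4374 -0.3381  0.2618] -94.6 meas [ 0.4377 -0.3378  0.2592] -94.58 tilt 0.03 w 0.0151 F [ 0.8 -0.  -1.4] q [-0.19  0.35  0.94  1.86 -0.32  1.09 -0.78]
(0.5, -0.17, 0.262) -59 -> [-6.213e-01  1.000e-03 -1.300e-03 -5.000e-04 -1.726e-01 -4.890e-02]
(0.4265, 0.0035, 0.21) -23.1 -> [-1.2479e+00  1.4000e-03 -1.0000e-03  5.1300e-02 -3.3970e-01  3.8300e-02]
```

View pics/w17.png

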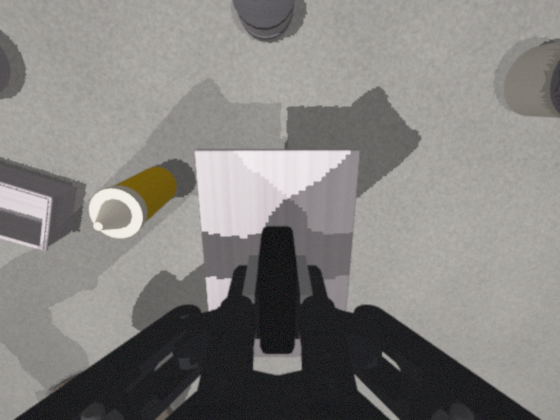

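Call:
{"fn": "apply_moves", "kwargs": {
  "series": "-0.08 0 0 0 -0.022 -0.006 0; -0.2 0 0 0 -0.055 -0.016 0; -0.32 0 0 0 -0.09 -0.026 0; -0.45 0 0 0 -0.125 -0.036 0; -0.57 0 0 0 -0.158 -0.045 0; -0.66 0 0 0 -0.182 -0.045 0; -0.78 0 0 0 -0.215 -0.03 0; -0.9 0 0 0 -0.248 -0.012 0; -1.02 0 0 0.005 -0.28 0.006 0; -1.13 0 0 0.015 -0.308 0.021 0; -1.21 0 0 0.035 -0.33 0.033 0; -1.248 0 0 0.051 -0.34 0.038 0"
}}

```text
clock: 31.95
tcp_pos: [0.4254, 0.0047, 0.207]
orientation: [1.496, 0.994, -1.499]
contact_force: [0.8, -0.3, -1.5]
grip_width: 0.0148
```

```bash
python3 - <<'E'
from h import *
step([-1.248,0,0,.051,-.34,.038],[((.4265,.0035,.082),-23.1),((.4265,.0035,.066),-23.1)])
E
```

```text
t 31.95 cmd [0.4268 0.0038 0.2103] -23.09 meas [0.4254 0.0047 0.207 ] -22.9 tilt 0.11 w 0.0148 F [ 0.8 -0.3 -1.5] q [-0.7   0.08  0.58  2.18 -0.06  0.9  -0.48]
(0.4265, 0.0035, 0.082) -23.1 -> [ 1.000e-04  1.600e-03 -0.000e+00  1.283e-01 -1.000e-04  2.000e-04]
(0.4265, 0.0035, 0.066) -23.1 -> [ 1.000e-04  1.600e-03 -0.000e+00  1.443e-01 -1.000e-04  1.000e-04]
```

Call:
{"fn": "apply_moves", "kwargs": {
  "series": "0 0 0 0.03 0 0 0; 0 0 0 0.06 0 0 0; 0 0 0 0.09 0 0 0; 0 0 0 0.113 0 0 0; 0 0 0 0.125 0 0 0; 0 0 0 0.128 0 0 0; 0 0 0 0.128 0 0 0; 0 0 0 0.128 0 0 0"
}}

```text
clock: 32.95
tcp_pos: [0.4278, 0.0039, 0.081]
orientation: [1.501, 0.99, -1.498]
contact_force: [-0.1, 0.1, -1.2]
grip_width: 0.0153
```

```bash
python3 - <<'E'
from h import *
step([0,0,0,.128,0,0],[((.4265,.0035,.066),-23.1)])
p=get_obs()['tcp_pos']
W=camera_info('wrist');a=save('wrist','w18')
cs=[rect3(.426,.0035,.055,.116,.07,66.9),rect3(.426,.0035,0,.116,.07,66.9),rect3(p[0],p[1],p[2]-.0075,.126,.08,66.9)]
overlay(a,W,cs,(170,110,220,180),3.4,'w18o')
b=save('side','s18');overlay(b,camera_info('side'),cs,(235,170,80,80),7,'s18o')
E
```

```text
t 32.95 cmd [0.4267 0.0036 0.0823] -23.09 meas [0.4278 0.0039 0.081 ] -23.09 tilt 0.09 w 0.0153 F [-0.1  0.1 -1.2] q [-0.58  0.34  0.5   2.28 -0.3   0.58 -0.25]
(0.4265, 0.0035, 0.066) -23.1 -> [ 0.0001  0.0016 -0.      0.0163 -0.0001  0.0001]
```

View pics/w18o.png

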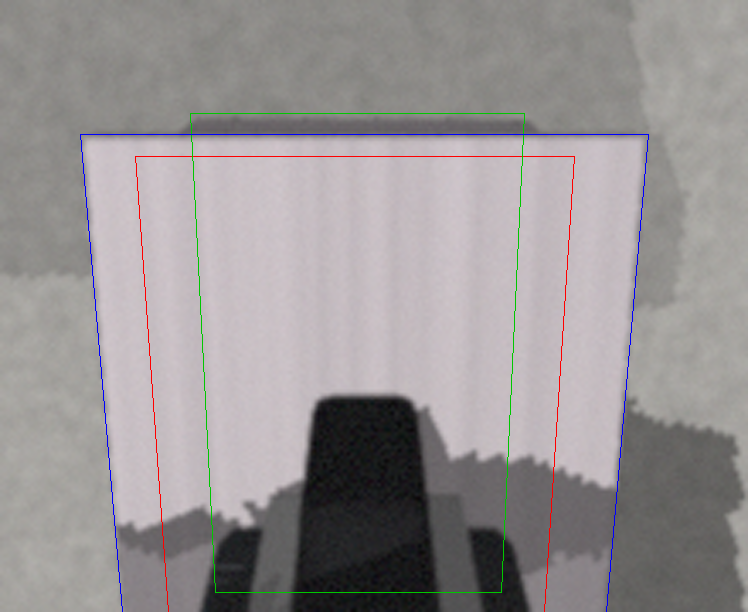

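View pics/s18o.png

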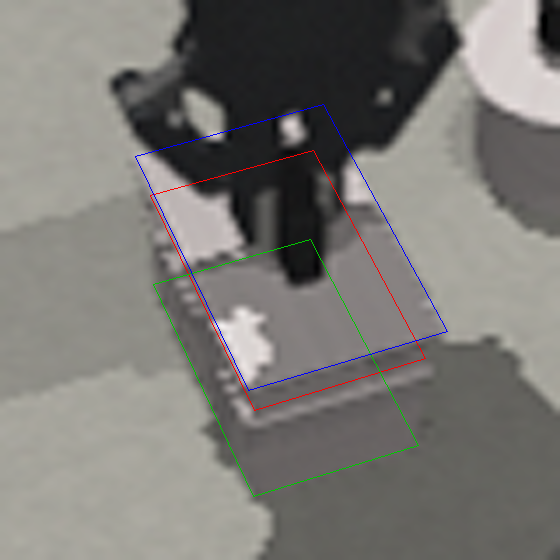

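Call:
{"fn": "apply_moves", "kwargs": {
  "series": "0 0 0 0.004 -0.001 0 0; 0 0 0 0.008 -0.001 0 0; 0 0 0 0.012 -0.001 0 0; 0 0 0 0.0145 -0.001 0 0; 0 0 0 0.016 -0.001 0 0; 0 0 0 0.017 -0.001 0 0; 0 0 0 0.017 -0.001 0 0; 0 0 0 0.017 -0.001 0 0"
}}

```text
clock: 34.05
tcp_pos: [0.4261, 0.0042, 0.0643]
orientation: [1.501, 0.992, -1.5]
contact_force: [-6.4, -1.2, 20.1]
grip_width: 0.0153
```

Call:
{"fn": "apply_moves", "kwargs": {
  "series": "0 0 0 -0.0006 0 0 0; 0 0 0 -0.0006 0 0 0.1; 0 0 0 -0.0006 0 0 0.4; 0 0 0 -0.0006 0 0 0.6; 0 0 0 -0.0006 0 0 0.6; 0 0 0 -0.015 0 0 0.6; 0 0 0 -0.04 0 0 0.6; 0 0 0 -0.08 0 0 0.6; 0 0 0 -0.12 0 0 0.6; 0 0 0 -0.16 0 0 0.6; 0 0 0 -0.19 0 0 0.6; 0 0 0 -0.19 0 0 0.6"
}}

```text
clock: 35.55
tcp_pos: [0.4276, 0.0042, 0.256]
orientation: [1.505, 0.99, -1.495]
contact_force: [-0.3, 0.7, -0.2]
grip_width: 0.051
```

```bash
python3 - <<'E'
from h import *
store(ap(load(),[0,0,0,.017,-.001,0]))
step([0,0,0,-.19,0,0],[((.32,.56,.28),-23.1)])
W=camera_info('wrist');a=save('wrist','w19')
overlay(a,W,[rect3(.4259,.0043,.059,.126,.08,66.9)],(120,60,320,260),2.3,'w19o')
E
```

```text
t 35.55 cmd [0.4259 0.0042 0.2553] -23.09 meas [0.4276 0.0042 0.256 ] -23.11 tilt 0.32 w 0.051 F [-0.3  0.7 -0.2] q [-0.76  0.    0.62  2.12 -0.    1.02 -0.54]
(0.32, 0.56, 0.28) -23.1 -> [ 1.000e-04  1.600e-03 -0.000e+00 -2.540e-02 -3.154e-01 -4.696e-01]
```

View pics/w19o.png

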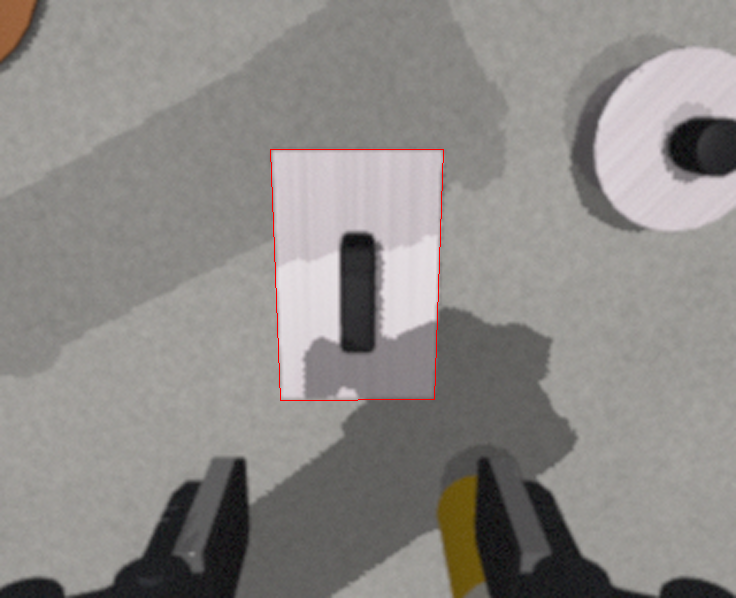

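Oblong lid matches the home outline exactly. I'll swing the arm away to the left for a clear final look from the top.

Call:
{"fn": "apply_moves", "kwargs": {
  "series": "0 0 0 -0.025 -0.03 -0.045 0.6; 0 0 0 -0.025 -0.06 -0.09 0.6; 0 0 0 -0.025 -0.09 -0.135 0.6; 0 0 0 -0.025 -0.12 -0.18 0.6; 0 0 0 -0.025 -0.15 -0.225 0.6; 0 0 0 -0.025 -0.18 -0.27 0.6; 0 0 0 -0.025 -0.21 -0.315 0.6; 0 0 0 -0.025 -0.24 -0.36 0.6; 0 0 0 -0.025 -0.27 -0.405 0.6; 0 0 0 -0.025 -0.3 -0.45 0.6; 0 0 0 -0.025 -0.315 -0.47 0.6; 0 0 0 -0.025 -0.315 -0.47 0.6"
}}

```text
clock: 37.1
tcp_pos: [0.3191, 0.5611, 0.2761]
orientation: [1.495, 0.991, -1.499]
contact_force: [0.3, -0.8, -0.7]
grip_width: 0.0511
```

```bash
python3 - <<'E'
from h import *
step([0,0,0,-.025,-.315,-.47],[])
T=camera_info('top');a=save('top','t20');b=save('side','s20')
cs=[circ3(.590,.006,.064,.041),circ3(.595,.1634,.079,.057),rect3(.6085,.3375,.069,.106,.106,-7.5),rect3(.4259,.0043,.059,.126,.08,66.9)]
overlay(a,T,cs,(90,80,400,200),1.95,'t20o')
overlay(b,camera_info('side'),cs,(190,80,260,220),3,'s20o')
print(np.abs(a[180:250,365:410].astype(int)-np.load('pics/t0.npy')[180:250,365:410]).mean(),np.abs(a[115:165,430:480].astype(int)-np.load('pics/t0.npy')[115:165,430:480]).mean())
E
```

```text
t 37.1 cmd [0.3205 0.5602 0.2796] -23.09 meas [0.3191 0.5611 0.2761] -22.92 tilt 0.18 w 0.0511 F [ 0.3 -0.8 -0.7] q [-1.3   0.4   0.2   1.59 -0.08  1.17 -1.48]
0.7653968253968254 0.7830666666666667
```

View pics/t20o.png

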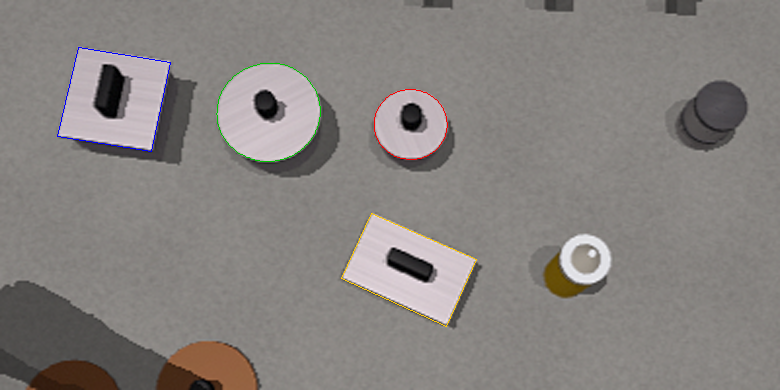

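View pics/s20o.png

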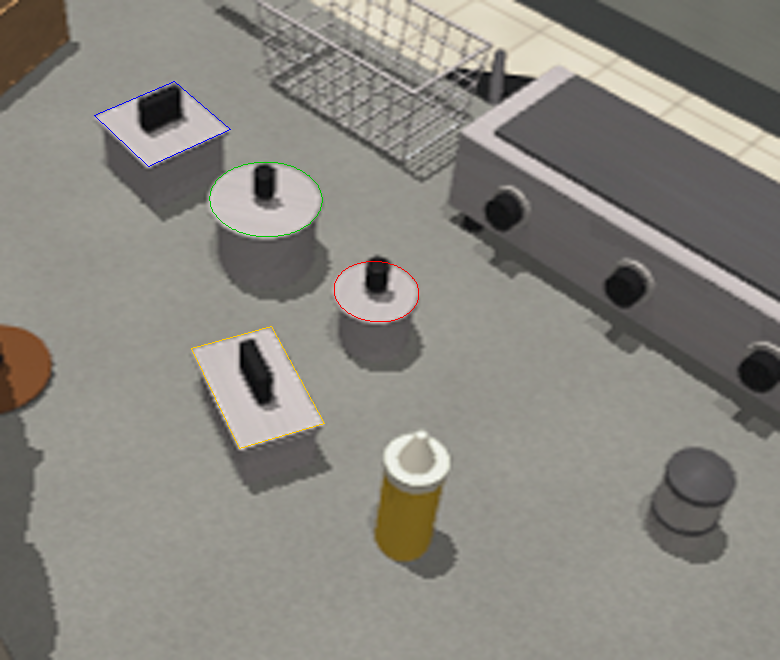

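All four lids match their home outlines in both views, and the bottle and shaker pixels are unchanged from the start. Before handing in I'll let the arm settle.

Call:
{"fn": "apply_moves", "kwargs": {
  "series": "0 0 0 0 0 0 0.6; 0 0 0 0 0 0 0.6; 0 0 0 0 0 0 0.6; 0 0 0 0 0 0 0.6"
}}

```text
clock: 37.7
tcp_pos: [0.321, 0.5599, 0.2785]
orientation: [1.5, 0.991, -1.5]
contact_force: [0.8, -0.2, 0.8]
grip_width: 0.0513
```

```bash
python3 -c "
from bench import *
print(hand_in())"
```

```text
the job is handed in; nothing more can be done
None
```

All four lids are on their pans. I took each by its handle in the order small round, large round, square, oblong, and handed in at 37.7 s of the 115 s allowed.

**Fit:** In the final top and side pictures, each lid matches the outline computed for a fully home lid at that spot to within about a pixel or two. When seating, I felt contact at each lid's expected home height, with at most 20 N on the wrist.

**Bystanders:** The top view around the squeeze bottle and the shaker is unchanged from the start. The brown lids were never touched.

**Robot:** The gripper is open and clear of everything, with no contact force beyond sensor noise.

**Disagreements:**
- The camera estimates of where the pans stood differed by up to about 3 mm between views. The pans' rims also measured 3 to 7 mm wider than stated. Both were within the 8 mm play, and I trimmed 1 to 2 mm by eye before seating each lid.
- I did not measure whether seating nudged the pans. The top view shows none out of place.

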